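# Free the jammed wax cups and start the wax warmer

## Task

Get the wax warmer going. Every wax cup (there are two or three) is jammed in an outer pot of the carrying rack, its two side lugs caught under the pot's tongues: take each by its rim, twist it free, draw it straight up, stand it upright and fully home in an empty well of the warmer, any well, and set one of the loose lids squarely on it. Only when all the cups are in and covered, with the heat still off, push the loose control knob fully down onto the warmer's square spindle, its pointer toward the off ring, turn it clockwise to the long mark on the dial and let go; do not knock over the glue bottle or the tin.

Things in the scene. Friction and masses are not known exactly. Their poses are not given: they have to be found in the camera images.
- rack: fixed carrying rack: wooden board 162x162x12 mm with four grey metal outer pots, pot centres at (+-42, +-42) mm in its x and y. Origin under the board's centre, z up. A pot: 66 mm outside, rim at z = 53 mm; at its rim two opposite tongues, 12 mm wide, toward the rack's +x and -x, reach in to 25 mm from the pot's axis. Below, two sprung rubber grips squeeze the cup (0.2 N m to turn, 8 N to draw).
- cup0: plain aluminium wax cup, 72 mm tall, 160 g, or absent (None from the start). Origin at the centre of its underside, z up. Lower body 44 mm in diameter, solid to z = 40; grip collar 52 mm in diameter (wall 2.5) from z = 46 to the open top at 72; two lugs 8 mm wide at z = 32 to 36, on its +x and -x sides, reach out to 29 mm from the axis; a thin rib on the collar above each lug.
- cup1: another cup like cup0, or absent; two or three of the four are there. At the start a cup stands in a pot, underside at z = 14.5 mm (top 86.5, 33 mm above the pot's rim), its lugs under the tongues, so a straight pull is blocked: it comes out once turned 0.55 to 2.5 rad, either way.
- cup2: another cup like cup0, or absent.
- cup3: another cup like cup0, or absent.
- warmer: fixed wax warmer, white and steel, 172x172x48 mm: three round wells and, at its (-47, -47) mm corner, the dial with the spindle. Origin under its centre, z up.
- well0 (a point): centre of the floor of a well of the warmer, at (+42, +42) mm in the warmer's x and y: 50 mm in diameter, 28 deep, floor at z = 20 mm, mouth at z = 48. A cup fully home stands on it with its top at z = 92 mm.
- well1 (a point): centre of the floor of a well of the warmer, at (+42, -42) mm in the warmer's x and y: 50 mm in diameter, 28 deep, floor at z = 20 mm, mouth at z = 48. A cup fully home stands on it with its top at z = 92 mm.
- well2 (a point): centre of the floor of a well of the warmer, at (-42, +42) mm in the warmer's x and y: 50 mm in diameter, 28 deep, floor at z = 20 mm, mouth at z = 48. A cup fully home stands on it with its top at z = 92 mm.
- lid0: loose lid for a cup (there are three; a spare one may stay where it is): aluminium disc 55 mm in diameter, with a boss 41 mm in diameter and 5 deep below it that drops into the cup's mouth (47 mm inside), and above it a black knob 16 mm in diameter from z = 13 to 29. Origin at the centre of the boss's underside, z up. On a cup, its origin stands 67 mm above the cup's. 50 g.
- lid1: a lid like lid0.
- lid2: a lid like lid0.
- spindle_foot (a point): foot of the square thermostat spindle, on its axis at the dial plate (z = 49 mm), z up. The spindle is 16 mm square and 13 tall, its upper 5 tapered to 10 square. Its x axis, which turns with it, is the pointer direction (a notch in its top runs to that side): at off it points to the warmer's +y, where a small white ring on the dial marks off.
- spindle (a joint): angle of the spindle: 0 = off, growing clockwise seen from above, up to 1.8 rad. Dots at 0.4, 0.8 and 1.6; the long mark is at 1.2 rad. Friction 0.06 N m, so it stays where it is left. Starts near off.
- knob: loose black control knob, 60 g, standing on the bench bore down. Round skirt 42 mm in diameter, 14 high; above it a finger bar 13 mm wide and 40 long along its x, up to z = 36. Origin at the centre of its underside, z up; +x is the pointer side (white line). Square bore 17.8 mm wide, sides along x and y, 13 deep; on the spindle it has 0.12 rad of play and stands within 2 mm of the dial plate.
- knob_pointer (a point): tip of the knob's pointer, 24 mm from its axis on the +x side, at the level of its underside.
- glue_bottle: bystander: white glue bottle with a dark spout, 36x50x138 mm, upright; origin at the centre of its underside. Must not be knocked over.
- varnish_tin: bystander: tin can, 58x57x72 mm, upright; origin at the centre of its underside. Must not be knocked over.

How it is judged:
By the outcome, as a careful person would: the job done as asked, in the order asked, and still so for the second after the job is handed in, with the robot touching nothing.
Of cup0, cup1, cup2, cup3 only 2 to 3 are there at a start; the rules pass over those that are not, and their reading is None.
At some moment in a run one of knob, lid0, lid2 may be knocked a few centimetres aside while the robot is not near it.
Once in a run the grip may slacken for a moment while it holds something.
It also fails if it takes over 210 s, if anything falls off the work surface, if the arm or the gripper's body presses on something with over 40 N, if the wrist force passes 120 N, or if a joint passes its speed limit or range.

## Robot

A 6-joint arm with a two-finger parallel gripper is mounted at the origin on the work surface; the furniture and walls round the work are solid. World frame = base frame: x ahead of the robot, y to its left, z up, the work surface at z = 0. Lengths are in m, angles in rad, forces in N, time in s.
With the tool pointing down it reaches from about 0.25 to 0.725 m from the base axis. Payload 4 kg.
Tool frame: the origin (TCP) lies on the centre line of the jaws, within the pads' length; the fingertips stand 14 mm ahead of it and the grasp point (between the pads) lies 5 mm behind it; z points along the fingers, x is the direction in which the jaws open and shut, and the axes are right-handed (so a half turn about z gives the same grasp; the last joint's range is limited). The gripper opens to 85 mm and grips with 20 to 120 N. Pads are 22 mm wide; open, the fingers measure 114 mm over their backs; the gripper's body (76 mm by 85 mm) begins 54 mm behind the grasp point. The pads swing forward as they close: fully open they stand 13 mm farther back than shut.
Start: joints at [1.307, 0.241, 0.005, 1.335, 0, 1.571], TCP at [0.13, 0.483, 0.219] pointing down, gripper open.
Joint ranges: [-2.72, 2.72], [-1.05, 1.87], [-1.09, 1.28], [-1.99, 2.15], [-1.42, 1.44], [-3.14, 3.14]. Speed limits (rad/s): [2.79, 2.79, 3.14, 3.14, 3.14, 3.14].

## Interface

Orientations are given as a unit quaternion [x, y, z, w].
In Python, from workcell import bot gives the robot as it stands.
- The arm moves only by the tool play_rows, never from a script. Its argument "motion" is a list of rows, each an object with "fingers": the closure, from -1 (fully open) to 1 (shut), so that 0 is half open; "translation": the shift along the tool's x, y, z in cm, a list of three; "roll": the turn about the tool's z in degrees. A call has 1 to 20 rows; each row is the pose to reach, as a shift and turn from the pose commanded when the call began, along the tool's axes at that moment; what a row does not reach only later rows make up. A row lasts 1/12 s, in which the tool goes at most 41.7 mm and 7.16 degrees, less where a joint would pass 70% of its speed; a pose out of reach is approached as far as the arm can. A call with a gripper value outside its range is refused whole. The fingers move at their own pace and stop on an object; the grip force is fixed at half the most. Time passes only in rows, so rows that repeat a pose let the fingers close. It gives the time, the measured TCP pose, the force and the opening at its end, in the units of the state.
- bot.get_obs(): the state, without advancing time (a new reading comes with each control period).
- bot.camera(name): name is "scene" or "top"; returns a dict with "pixels" (480x640x3 uint8, red, green, blue), "intrinsics" (3x3 intrinsics, pixels), "world_to_cam" (4x4, takes a point from world to camera coordinates). Camera axes: x right, y down, z forward; pixel columns grow to the right and rows downward; lengths in m; the calibration is good to about 2 mm. A picture is of the moment at which its call begins. There is no depth.
- bot.job_done(): hands the job in, once; it reports no verdict.
The state is a dict: "clock": time; "joint_pos": joint angles; "joint_vel": joint speeds; "tau": joint torques, N m; "eef_pos": TCP position; "tool_rot": TCP orientation; "ft_force": force on the tool from outside, world axes, zero at the start; "ft_torque": the same for the moment, N m; "grip_width": finger opening in m.
Only numpy, scipy, OpenCV 4.12 (cv2) and the standard library are available. Lean on these libraries where they do the work, as an engineer would, in place of code of your own. Each camera call takes 0.05 s, during which the arm holds its last target. There are 200 camera calls.

## Working session

There is one attempt and no reset: what is moved stays moved. The work goes in short steps, Python scripts to look and compute and a tool call to move; the robot and the scene stay as the last step left them, time stands still between calls to the robot, and variables do not carry over. Pictures are saved under pics/ and viewed, about 12 in all and at most 16, crops included, and the job is handed in when it is done.

Besides the shell and the picture viewer there is one more tool, called after "Request:" as a command line: name --argument value ..., lists and objects as JSON in quotes. play_rows: Moves the arm, as the interface text tells. Its arguments: {"type":"object","properties":{"motion":{"type":"array","items":{"type":"object","properties":{"fingers":{"type":"number"},"translation":{"type":"array","items":{"type":"number"}},"roll":{"type":"number"}}}}},"required":["motion"]}

```bash
mkdir -p pics; ls
python3 - <<'E'
from workcell import bot
import cv2
print(bot.get_obs())
for n in("scene","top"):
    c=bot.camera(n); cv2.imwrite(f"pics/{n}0.png",c["pixels"][:,:,::-1]); print(c["intrinsics"],c["world_to_cam"])
E
```

```text
pics
{'clock': 0.0, 'joint_pos': array([ 1.30699543e+00,  2.41388019e-01,  3.70010911e-03,  1.33518751e+00,
       -1.04562557e-05,  1.57079944e+00]), 'joint_vel': array([-0.00040678,  0.00079362, -0.00045253, -0.00029815, -0.0009457 ,
       -0.00020052]), 'tau': array([-2.35372599e-04, -3.72320223e+01,  2.52407384e+01,  1.69824570e-02,
       -2.34033831e-05, -4.58234965e-06]), 'eef_pos': array([0.13020562, 0.48205975, 0.21771624]), 'tool_rot': array([ 7.93962678e-01,  6.07965612e-01, -8.22180749e-04,  6.36162117e-04]), 'ft_force': array([0.56546089, 0.65260666, 0.58059815]), 'ft_torque': array([ 0.01212441,  0.01936376, -0.00899311]), 'grip_width': 0.08535612301844597}
[[568.14984263   0.         325.50015584]
 [  0.         568.14984263 237.74592083]
 [  0.           0.           1.        ]] [[-0.95420463 -0.29846735 -0.02026736  0.5562396 ]
 [-0.1605533   0.5681004  -0.80714594  0.10470968]
 [ 0.2524206  -0.76692841 -0.59000395  0.98716404]
 [ 0.          0.          0.          1.        ]]
[[438.03415018   0.         329.1104879 ]
 [  0.         438.03415018 237.41374661]
 [  0.           0.           1.        ]] [[-0.00460252 -0.99997367  0.00561073  0.06245523]
 [-0.99144245  0.0038311  -0.13048825  0.5638805 ]
 [ 0.13046332 -0.00616329 -0.99143398  0.85254779]
 [ 0.          0.          0.          1.        ]]
```

View pics/top0.png

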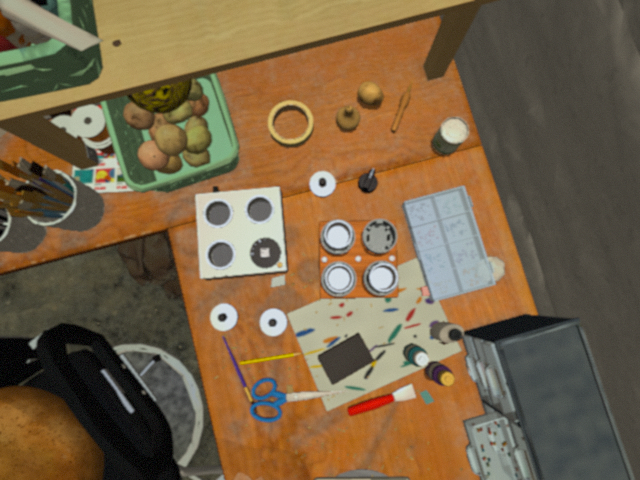

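View pics/scene0.png

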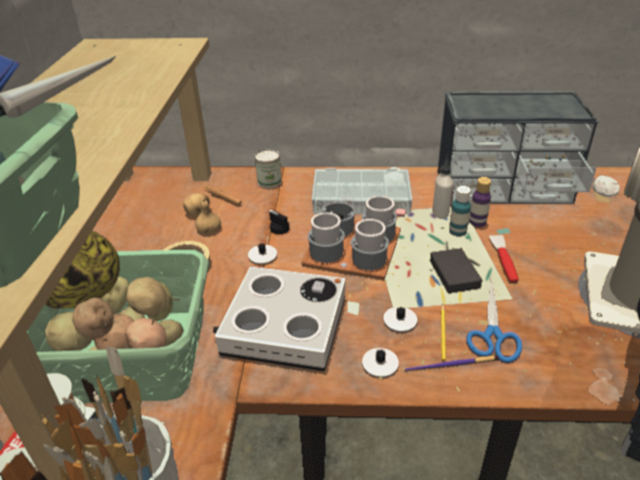

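The top view shows three cups at about (338,236), (338,279) and (380,279), with the empty pot at (380,236). The warmer is at (241,232) with its dial at (265,253). The lids are at (322,183), (223,317) and (272,322), and the knob is at (368,180). The tin is at (450,135) and the glue bottle near (447,331). I'll look closer next.

Run:
```python
import cv2
t=cv2.imread("pics/top0.png"); s=cv2.imread("pics/scene0.png")
cv2.imwrite("pics/t0c.png",cv2.resize(t[160:310,190:405],None,fx=3.7,fy=3.7,interpolation=cv2.INTER_CUBIC))
cv2.imwrite("pics/s0c.png",cv2.resize(s[190:390,210:425],None,fx=3,fy=3,interpolation=cv2.INTER_CUBIC)[:600])
```

```text
(no output)
```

View pics/t0c.png

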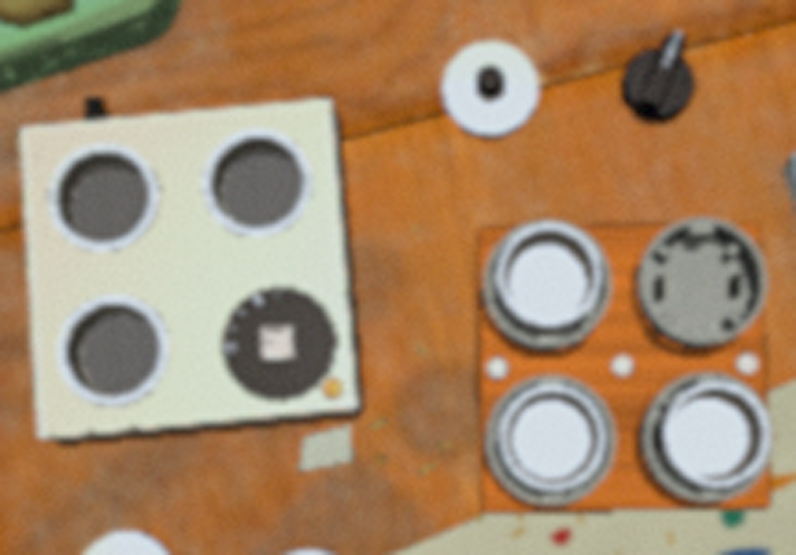

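View pics/s0c.png

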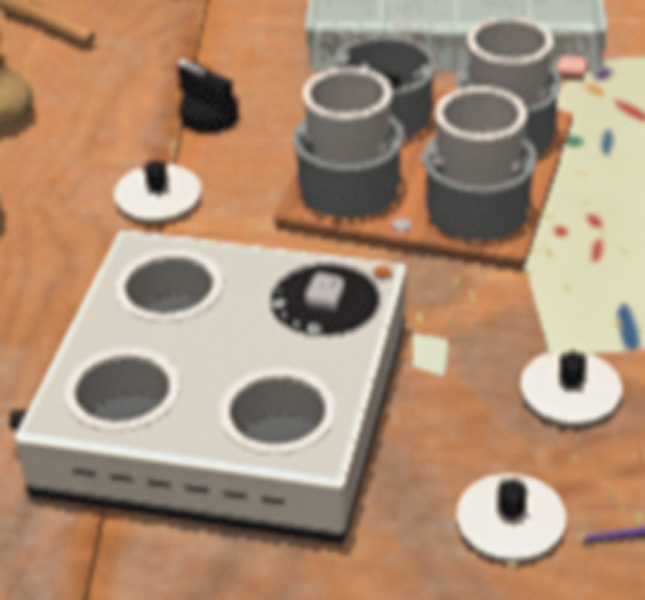

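The crops confirm the layout. The warmer is turned about 5° with its dial near the robot, and the off ring is on its left at (230,347) in the crop. The long mark is at (258,298). The rack's tongues lie along world y. Next I'll measure by contour.

```bash
cat > h.py <<'E'
import numpy as np, cv2
from workcell import bot
def cam(n,save=None):
    c=bot.camera(n); c["bgr"]=np.ascontiguousarray(c["pixels"][:,:,::-1])
    if save: cv2.imwrite(f"pics/{save}.png",c["bgr"])
    return c
def w(c,px,z):
    "pixel -> world point on plane z"
    T=c["world_to_cam"]; R=T[:3,:3]; o=-R.T@T[:3,3]
    d=R.T@np.linalg.inv(c["intrinsics"])@np.array([px[0],px[1],1.])
    return (o+d*(z-o[2])/d[2])[:2]
def pix(c,p):
    q=c["world_to_cam"][:3]@np.append(p,1.); q=c["intrinsics"]@q; return q[:2]/q[2]
def blobs(c,mask,z,box,amin=30,amax=1e9,hier=cv2.RETR_LIST):
    "contours in box -> circle fitted on the plane z: (pixel centre, world centre, diameter mm)"
    m=np.zeros_like(mask); x0,y0,x1,y1=box; m[y0:y1,x0:x1]=mask[y0:y1,x0:x1]
    m=cv2.resize(m,None,fx=4,fy=4,interpolation=cv2.INTER_LINEAR); m=(m>127).astype(np.uint8)
    out=[]
    for k in cv2.findContours(m,hier,cv2.CHAIN_APPROX_NONE)[0]:
        a=cv2.contourArea(k)/16
        if a<amin or a>amax or len(k)<20: continue
        W=np.array([w(c,(p+.5)/4-.5,z) for p in k[:,0].astype(float)])
        (x,y),(d1,d2),_=cv2.fitEllipse((W*1e4).astype(np.float32))
        out.append((pix(c,[x/1e4,y/1e4,z]).round(1),np.round([x/1e4,y/1e4],4),round(d1/10,1),round(d2/10,1)))
    return out
def go(x,y,z,jaw=None):
    "print the tool shift (cm) and roll (deg) to reach a world pose; jaw = angle of tool x in world, deg (mod 180)"
    from scipy.spatial.transform import Rotation as Ro
    o=bot.get_obs(); R=Ro.from_quat(o["tool_rot"]).as_matrix()
    cur=np.degrees(np.arctan2(R[1,0],R[0,0])); d=R.T@(np.array([x,y,z])-o["eef_pos"])*100
    r=0 if jaw is None else -((jaw-cur+90)%180-90)
    print("shift",d.round(2),"roll",round(r,1),"jaw now",round(cur,1),"j6",o["joint_pos"][5].round(2),"t",round(o["clock"],1))
E
python3 - <<'E'
from h import *
import pickle
C={n:cam(n) for n in("top","scene")}
for n,c in C.items():
    g=cv2.cvtColor(c["bgr"],cv2.COLOR_BGR2GRAY); hsv=cv2.cvtColor(c["bgr"],cv2.COLOR_BGR2HSV)
    wb=(190,180,292,285) if n=="top" else (212,262,350,370)
    print(n,"wells/dial z48"); 
    for b in blobs(c,((g<150)*255).astype(np.uint8),.048,wb,150,3000): print(b)
    print("lids z.010")
    m=(((hsv[...,1]<60)&(g>185))*255).astype(np.uint8)
    for bx in ([(300,165,345,205),(200,295,300,345)] if n=="top" else [(240,235,285,270),(355,295,430,390)]):
        for b in blobs(c,m,.010,bx,200,3000,cv2.RETR_EXTERNAL): print(b)
    print("cups z.0865")
    for th in (170,195):
      m=((g>th)*255).astype(np.uint8)
      for b in blobs(c,m,.0865,(315,212,405,305) if n=="top" else (300,190,400,275),150,4000): print(th,b)
    print("pot/knob dark")
    bx=(352,165,385,205) if n=="top" else (262,205,295,238)
    for b in blobs(c,((g<75)*255).astype(np.uint8),.010,bx,60,3000): print(b)
E
```

```text
top wells/dial z48
(array([219.9, 254. ]), array([0.5302, 0.2778]), 48.9, 49.0)
(array([265.1, 252.5]), array([0.5328, 0.1879]), 59.6, 60.6)
(array([217.4, 212.5]), array([0.6142, 0.2851]), 48.5, 49.2)
(array([259. , 208.6]), array([0.6218, 0.2015]), 48.9, 49.1)
lids z.010
(array([322.1, 183. ]), array([0.6844, 0.0743]), 53.3, 53.5)
(array([272.9, 321.9]), array([0.3944, 0.1753]), 53.2, 53.6)
(array([223.3, 316.7]), array([0.4052, 0.2766]), 53.1, 53.6)
cups z.0865
170 (array([368.2, 300.2]), array([ 0.4381, -0.0126]), 22.6, 170.5)
170 (array([387. , 276.3]), array([ 0.4828, -0.0489]), 52.9, 71.4)
170 (array([338.8, 277.5]), array([0.481 , 0.0423]), 52.2, 53.9)
170 (array([338.1, 233.5]), array([0.5652, 0.0432]), 52.8, 54.5)
195 (array([338.4, 278.4]), array([0.4794, 0.0431]), 37.6, 37.8)
195 (array([380.3, 277.9]), array([ 0.4799, -0.0362]), 39.5, 41.3)
195 (array([337.6, 237.1]), array([0.5581, 0.0442]), 39.3, 42.1)
pot/knob dark
(array([367.2, 182.2]), array([ 0.6858, -0.0217]), 39.4, 47.8)
scene wells/dial z48
(array([302. , 326.1]), array([0.5339, 0.276 ]), 46.8, 48.4)
(array([250.2, 318.8]), array([0.6178, 0.2838]), 46.7, 48.3)
(array([318. , 289.1]), array([0.5366, 0.187 ]), 60.1, 61.9)
(array([265.8, 284.4]), array([0.6254, 0.1999]), 46.0, 48.3)
(array([221.7, 287.8]), array([0.694 , 0.2286]), 42.6, 143.9)
lids z.010
(array([262. , 253.4]), array([0.6868, 0.0773]), 53.3, 54.5)
(array([379.8, 361.3]), array([0.4084, 0.2786]), 53.4, 54.1)
(array([400.9, 311.5]), array([0.3989, 0.1615]), 53.1, 95.6)
cups z.0865
170 (array([394.5, 263.7]), array([0.4198, 0.1329]), 17.4, 119.3)
170 (array([369.8, 226.8]), array([0.4844, 0.0408]), 45.4, 46.7)
170 (array([369.6, 227. ]), array([0.4847, 0.0414]), 53.8, 55.9)
170 (array([360.6, 197.1]), array([ 0.5257, -0.0526]), 73.3, 176.0)
195 (array([395. , 261.7]), array([0.4202, 0.1274]), 17.1, 107.4)
pot/knob dark
(array([278.3, 223.3]), array([ 0.6936, -0.0266]), 40.3, 81.3)
```

```bash
python3 -c "
from h import *
go(.4828,.0418,.15,45)"
```

```text
shift [-33.33  45.52   6.85] roll 29.9 jaw now 74.9 j6 1.57 t 0.2
```

Request:
play_rows --motion '[{"translation":[-33.3,45.5,0],"roll":30,"fingers":-0.7},{"translation":[-33.3,45.5,0],"roll":30,"fingers":-0.7},{"translation":[-33.3,45.5,0],"roll":30,"fingers":-0.7},{"translation":[-33.3,45.5,0],"roll":30,"fingers":-0.7},{"translation":[-33.3,45.5,0],"roll":30,"fingers":-0.7},{"translation":[-33.3,45.5,0],"roll":30,"fingers":-0.7},{"translation":[-33.3,45.5,0],"roll":30,"fingers":-0.7},{"translation":[-33.3,45.5,0],"roll":30,"fingers":-0.7},{"translation":[-33.3,45.5,0],"roll":30,"fingers":-0.7},{"translation":[-33.3,45.5,0],"roll":30,"fingers":-0.7},{"translation":[-33.3,45.5,0],"roll":30,"fingers":-0.7},{"translation":[-33.3,45.5,0],"roll":30,"fingers":-0.7},{"translation":[-33.3,45.5,0],"roll":30,"fingers":-0.7},{"translation":[-33.3,45.5,0],"roll":30,"fingers":-0.7},{"translation":[-33.3,45.5,6.8],"roll":30,"fingers":-0.7},{"translation":[-33.3,45.5,6.8],"roll":30,"fingers":-0.7},{"translation":[-33.3,45.5,6.8],"roll":30,"fingers":-0.7},{"translation":[-33.3,45.5,6.8],"roll":30,"fingers":-0.7},{"translation":[-33.3,45.5,6.8],"roll":30,"fingers":-0.7},{"translation":[-33.3,45.5,6.8],"roll":30,"fingers":-0.7}]'

```text
clock: 1.87
eef_pos: [0.4843, 0.0431, 0.1528]
tool_rot: [0.924, 0.382, 0.002, 0.001]
ft_force: [-0.1, -0.2, -0.2]
grip_width: 0.0726
```

```bash
python3 -c "
from h import *
go(.4828,.0418,.076,45);cam('scene','s1');print(bot.get_obs()['grip_width'])
i=cv2.imread('pics/s1.png')[130:290,260:440];cv2.imwrite('pics/s1c.png',cv2.resize(i,None,fx=3.5,fy=3.5))"
```

```text
shift [-0.22 -0.03  7.68] roll -0.1 jaw now 44.9 j6 0.88 t 1.9
0.07298346943127455
```

View pics/s1c.png

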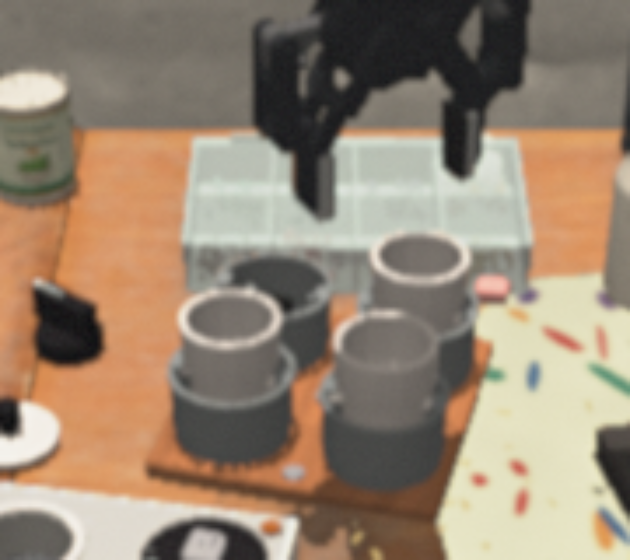

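The jaws are centred above the near-left cup. I'll go down and close on it.

Request:
play_rows --motion '[{"translation":[-0.2,0,3],"roll":0,"fingers":-0.7},{"translation":[-0.2,0,5.5],"roll":0,"fingers":-0.7},{"translation":[-0.2,0,7],"roll":0,"fingers":-0.7},{"translation":[-0.2,0,7.7],"roll":0,"fingers":-0.7},{"translation":[-0.2,0,7.7],"roll":0,"fingers":-0.7},{"translation":[-0.2,0,7.7],"roll":0,"fingers":1},{"translation":[-0.2,0,7.7],"roll":0,"fingers":1},{"translation":[-0.2,0,7.7],"roll":0,"fingers":1},{"translation":[-0.2,0,7.7],"roll":0,"fingers":1},{"translation":[-0.2,0,7.7],"roll":0,"fingers":1},{"translation":[-0.2,0,7.7],"roll":0,"fingers":1},{"translation":[-0.2,0,7.7],"roll":0,"fingers":1},{"translation":[-0.2,0,7.7],"roll":0,"fingers":1}]'

```text
clock: 3.0
eef_pos: [0.4814, 0.0411, 0.0737]
tool_rot: [0.924, 0.382, 0.0, 0.0]
ft_force: [-0.5, 0.6, -0.7]
grip_width: -0.0
```

```bash
python3 -c "
from h import *
cam('scene','s2');print(bot.get_obs()['grip_width'])
i=cv2.imread('pics/s2.png')[130:290,260:440];cv2.imwrite('pics/s2c.png',cv2.resize(i,None,fx=3.5,fy=3.5))"
```

```text
1.9690317969467115e-05
```

View pics/s2c.png

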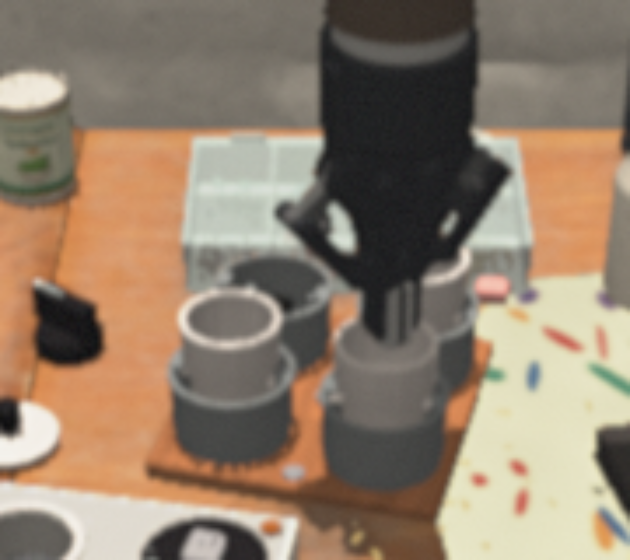

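```bash
python3 -c "
from h import *
c=cam('scene');o=bot.get_obs();e=o['eef_pos'];print(e,o['ft_force'])
for dz in (0,-.005,-.01,-.014): print(dz,(pix(c,e+[0,0,dz])-[260,130])*3.5)"
```

```text
[0.48135722 0.04114823 0.07359306] [-0.12654134 -0.52661064 -0.03170192]
0 [389.21380857 360.57098298]
-0.005 [388.95298135 368.35954521]
-0.01 [388.69363441 376.10390463]
-0.014 [388.48721422 382.26781844]
```

```bash
python3 -c "
from h import *
c=cam('top');s=cam('scene');e=bot.get_obs()['eef_pos'];print(pix(c,e),pix(c,e-[0,0,.014]))
a=cv2.resize(c['bgr'][200:300,300:400],(400,400),interpolation=cv2.INTER_CUBIC);b=cv2.resize(s['bgr'][190:265,335:410],(400,400),interpolation=cv2.INTER_CUBIC)
cv2.imwrite('pics/d3.png',np.hstack([a,b]))"
```

```text
[339.24494987 277.56144933] [339.04043424 277.84526966]
```

View pics/d3.png

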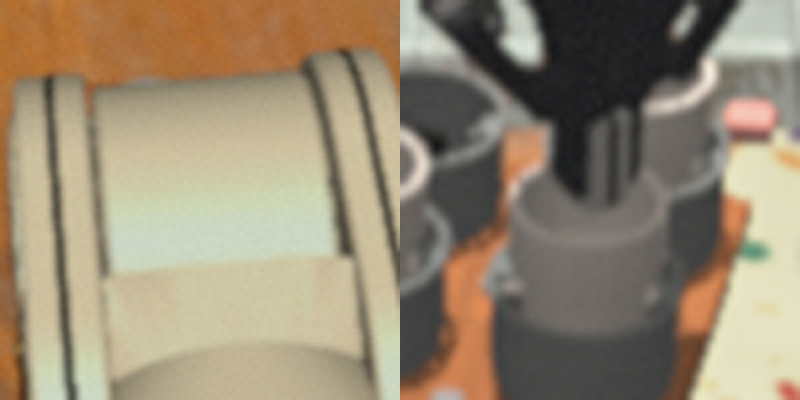

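The images show the shut fingertips at the level of the cup's rim, at about z = 0.084, so they sit some 24 mm higher than I assumed. They closed over the cup without touching it. I'll lift, reopen, go about 23 mm deeper and close again.

Request:
play_rows --motion '[{"translation":[0,0,-2],"roll":0,"fingers":1},{"translation":[0,0,-3.5],"roll":0,"fingers":1},{"translation":[0,0,-3.5],"roll":0,"fingers":1},{"translation":[0,0,-3.5],"roll":0,"fingers":-0.7},{"translation":[0,0,-3.5],"roll":0,"fingers":-0.7},{"translation":[0,0,-3.5],"roll":0,"fingers":-0.7},{"translation":[0,0,-3.5],"roll":0,"fingers":-0.7},{"translation":[0,0,-3.5],"roll":0,"fingers":-0.7},{"translation":[0,0,-3.5],"roll":0,"fingers":-0.7},{"translation":[0,0,-3.5],"roll":0,"fingers":-0.7}]'

```text
clock: 4.03
eef_pos: [0.4812, 0.0412, 0.1083]
tool_rot: [0.924, 0.382, -0.0, -0.0]
ft_force: [0.6, -0.9, 0.1]
grip_width: 0.0726
```

```bash
python3 -c "
from h import *
go(.4828,.0418,.053,45);print(bot.get_obs()['grip_width'])"
```

```text
shift [0.16 0.07 5.53] roll -0.1 jaw now 44.9 j6 0.87 t 4.0
0.07262232055447487
```

Request:
play_rows --motion '[{"translation":[0.1,0.1,2],"roll":0,"fingers":-0.7},{"translation":[0.1,0.1,3.5],"roll":0,"fingers":-0.7},{"translation":[0.1,0.1,4.5],"roll":0,"fingers":-0.7},{"translation":[0.1,0.1,5],"roll":0,"fingers":-0.7},{"translation":[0.1,0.1,5.5],"roll":0,"fingers":-0.7},{"translation":[0.1,0.1,5.5],"roll":0,"fingers":-0.7},{"translation":[0.1,0.1,5.5],"roll":0,"fingers":-0.7},{"translation":[0.1,0.1,5.5],"roll":0,"fingers":1},{"translation":[0.1,0.1,5.5],"roll":0,"fingers":1},{"translation":[0.1,0.1,5.5],"roll":0,"fingers":1},{"translation":[0.1,0.1,5.5],"roll":0,"fingers":1},{"translation":[0.1,0.1,5.5],"roll":0,"fingers":1},{"translation":[0.1,0.1,5.5],"roll":0,"fingers":1},{"translation":[0.1,0.1,5.5],"roll":0,"fingers":1}]'

```text
clock: 5.2
eef_pos: [0.4843, 0.0419, 0.0551]
tool_rot: [0.924, 0.382, 0.002, -0.0]
ft_force: [-0.7, 1.9, 6.2]
grip_width: 0.0509
```

```bash
python3 -c "
from h import *
s=cam('scene');print(bot.get_obs())
b=cv2.resize(s['bgr'][170:280,300:410],(550,550),interpolation=cv2.INTER_CUBIC)
cv2.imwrite('pics/d4.png',b)"
```

```text
{'clock': 5.25, 'joint_pos': array([ 0.08549687,  0.3493897 , -0.30365979,  0.91407516,  0.00122675,
        0.87264937]), 'joint_vel': array([ 0.00023886, -0.00013752, -0.00020096, -0.00026467, -0.00106697,
        0.00045599]), 'tau': array([-9.93286595e-01, -3.53075016e+01,  1.90272224e+01, -6.57273617e-03,
       -6.34977557e-01, -1.08098569e-01]), 'eef_pos': array([0.48431785, 0.04189817, 0.0551336 ]), 'tool_rot': array([ 9.24212694e-01,  3.81873213e-01,  1.93534140e-03, -3.12108138e-05]), 'ft_force': array([0.2883201 , 1.91884586, 5.45648664]), 'ft_torque': array([ 0.42630185,  0.11566679, -0.06904184]), 'grip_width': 0.05061022719419735}
```

View pics/d4.png

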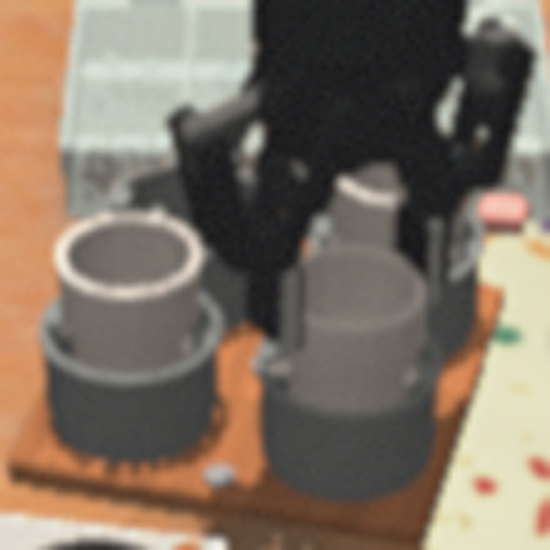

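The cup is gripped, at 50.6 mm width. I'll twist it 50°, then draw it up.

Request:
play_rows --motion '[{"translation":[0,0,0],"roll":-5,"fingers":1},{"translation":[0,0,0],"roll":-10,"fingers":1},{"translation":[0,0,0],"roll":-15,"fingers":1},{"translation":[0,0,0],"roll":-20,"fingers":1},{"translation":[0,0,0],"roll":-25,"fingers":1},{"translation":[0,0,0],"roll":-30,"fingers":1},{"translation":[0,0,0],"roll":-35,"fingers":1},{"translation":[0,0,0],"roll":-40,"fingers":1},{"translation":[0,0,0],"roll":-45,"fingers":1},{"translation":[0,0,0],"roll":-50,"fingers":1},{"translation":[0,0,0],"roll":-54,"fingers":1},{"translation":[0,0,0],"roll":-54,"fingers":1},{"translation":[0,0,0],"roll":-54,"fingers":1},{"translation":[0,0,-0.5],"roll":-54,"fingers":1},{"translation":[0,0,-1],"roll":-54,"fingers":1},{"translation":[0,0,-1.5],"roll":-54,"fingers":1},{"translation":[0,0,-2],"roll":-54,"fingers":1}]'

```text
clock: 6.67
eef_pos: [0.4817, 0.0426, 0.0724]
tool_rot: [0.65, 0.76, 0.0, -0.002]
ft_force: [2.5, 3.4, -10.5]
grip_width: 0.0504
```

Request:
play_rows --motion '[{"translation":[0,0,-1.5],"roll":0,"fingers":1},{"translation":[0,0,-3],"roll":0,"fingers":1},{"translation":[0,0,-5],"roll":0,"fingers":1},{"translation":[0,0,-7],"roll":0,"fingers":1},{"translation":[0,0,-8],"roll":0,"fingers":1},{"translation":[0,0,-8],"roll":0,"fingers":1},{"translation":[0,0,-8],"roll":0,"fingers":1}]'

```text
clock: 7.25
eef_pos: [0.4829, 0.0409, 0.1537]
tool_rot: [0.65, 0.76, 0.0, 0.001]
ft_force: [0.2, -0.9, -3.0]
grip_width: 0.0507
```

```bash
python3 -c "
from h import *
s=cam('scene');go(.616,.2845,.155,140);print(bot.get_obs()['ft_force'],bot.get_obs()['grip_width'])
b=cv2.resize(s['bgr'][100:260,290:450],(480,480),interpolation=cv2.INTER_CUBIC)
cv2.imwrite('pics/d5.png',b)"
```

```text
shift [22.   16.98 -0.25] roll -41.1 jaw now 98.9 j6 -0.07 t 7.3
[-0.0160174  -0.28915841 -2.29164283] 0.050888216072272625
```

View pics/d5.png

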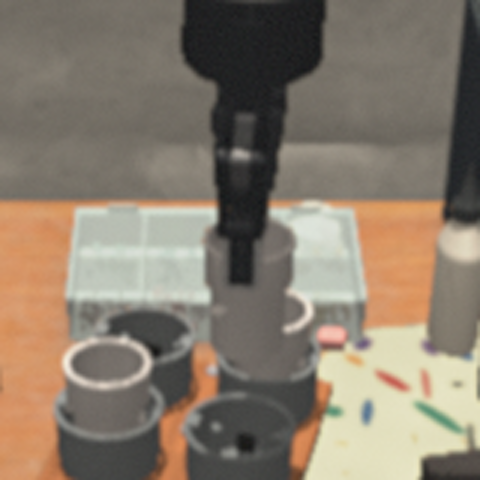

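Request:
play_rows --motion '[{"translation":[3.7,2.8,-0.5],"roll":-6,"fingers":1},{"translation":[7.3,5.7,-0.5],"roll":-11,"fingers":1},{"translation":[11,8.5,-0.5],"roll":-16,"fingers":1},{"translation":[14.7,11.3,-0.5],"roll":-21,"fingers":1},{"translation":[18.3,14.1,-0.5],"roll":-26,"fingers":1},{"translation":[20.5,15.8,-0.5],"roll":-31,"fingers":1},{"translation":[22,17,-0.5],"roll":-36,"fingers":1},{"translation":[22,17,-0.5],"roll":-41,"fingers":1},{"translation":[22,17,-0.5],"roll":-41,"fingers":1},{"translation":[22,17,-0.5],"roll":-41,"fingers":1},{"translation":[22,17,-0.5],"roll":-41,"fingers":1},{"translation":[22,17,-0.5],"roll":-41,"fingers":1}]'

```text
clock: 8.3
eef_pos: [0.6164, 0.2835, 0.1584]
tool_rot: [0.344, 0.939, -0.0, -0.0]
ft_force: [0.1, 1.0, -2.0]
grip_width: 0.0504
```

```bash
python3 -c "
from h import *
s=cam('scene');c=cam('top');go(.616,.2845,.0606,140);print(bot.get_obs()['ft_force'],bot.get_obs()['grip_width'])
e=bot.get_obs()['eef_pos'];print(pix(s,e)-[190,200],pix(s,e-[0,0,.0405])-[190,200])
b=cv2.resize(s['bgr'][200:360,190:350],(480,480),interpolation=cv2.INTER_CUBIC)
cv2.imwrite('pics/d6.png',b)"
```

```text
shift [0.11 0.01 9.85] roll -0.2 jaw now 139.8 j6 -0.44 t 8.4
[-0.05392217  0.39948279 -1.73840557] 0.05061081622210299
[53.40219616 64.00677719] [56.24113299 84.98808459]
```

View pics/d6.png

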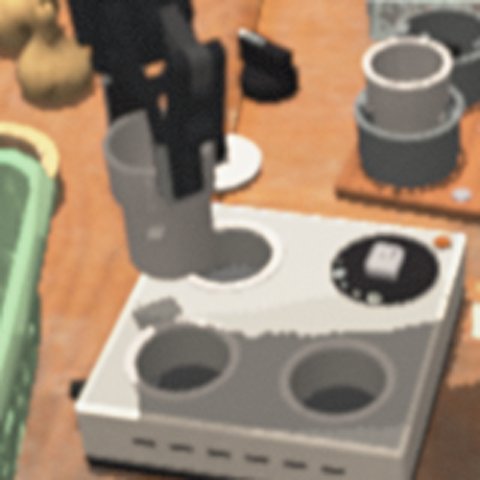

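The cup is upright and its bottom centre, near (171,262), is where the prediction puts it. Lowering it into well0.

Request:
play_rows --motion '[{"translation":[0.1,0,2.5],"roll":0,"fingers":1},{"translation":[0.1,0,4.5],"roll":0,"fingers":1},{"translation":[0.1,0,5.5],"roll":0,"fingers":1},{"translation":[0.1,0,6.2],"roll":0,"fingers":1},{"translation":[0.1,0,6.8],"roll":0,"fingers":1},{"translation":[0.1,0,7.4],"roll":0,"fingers":1},{"translation":[0.1,0,8],"roll":0,"fingers":1},{"translation":[0.1,0,8.6],"roll":0,"fingers":1},{"translation":[0.1,0,9.2],"roll":0,"fingers":1},{"translation":[0.1,0,9.6],"roll":0,"fingers":1},{"translation":[0.1,0,9.8],"roll":0,"fingers":1},{"translation":[0.1,0,9.8],"roll":0,"fingers":1},{"translation":[0.1,0,9.8],"roll":0,"fingers":1}]'

```text
clock: 9.48
eef_pos: [0.6162, 0.2856, 0.0608]
tool_rot: [0.343, 0.939, 0.0, 0.0]
ft_force: [0.5, 0.0, -1.4]
grip_width: 0.0505
```

Request:
play_rows --motion '[{"translation":[0,0,0.1],"roll":0,"fingers":1},{"translation":[0,0,0.2],"roll":0,"fingers":1},{"translation":[0,0,0.2],"roll":0,"fingers":1},{"translation":[0,0,0.2],"roll":0,"fingers":1}]'

```text
clock: 9.82
eef_pos: [0.6164, 0.2857, 0.0607]
tool_rot: [0.343, 0.939, 0.001, 0.001]
ft_force: [-3.0, -1.2, 6.2]
grip_width: 0.0503
```

Contact came at the expected height, so the cup is home. I'll release and rise.

Request:
play_rows --motion '[{"translation":[0,0,0],"roll":0,"fingers":-0.6},{"translation":[0,0,0],"roll":0,"fingers":-0.6},{"translation":[0,0,0],"roll":0,"fingers":-0.6},{"translation":[0,0,0],"roll":0,"fingers":-0.6},{"translation":[0,0,0],"roll":0,"fingers":-0.6},{"translation":[0,0,-2],"roll":0,"fingers":-0.6},{"translation":[0,0,-5],"roll":0,"fingers":-0.6},{"translation":[0,0,-7],"roll":0,"fingers":-0.7},{"translation":[0,0,-7],"roll":0,"fingers":-0.7}]'

```text
clock: 10.57
eef_pos: [0.619, 0.2868, 0.1345]
tool_rot: [0.343, 0.939, 0.003, 0.003]
ft_force: [0.5, 0.0, 0.7]
grip_width: 0.0728
```

```bash
python3 -c "
from h import *
go(.567,.0425,.13,135)"
```

```text
shift [-11.76 -22.04   0.3 ] roll 4.9 jaw now 139.9 j6 -0.44 t 10.6
```

Request:
play_rows --motion '[{"translation":[-11.8,-22,0],"roll":5,"fingers":-0.7},{"translation":[-11.8,-22,0],"roll":5,"fingers":-0.7},{"translation":[-11.8,-22,0],"roll":5,"fingers":-0.7},{"translation":[-11.8,-22,0],"roll":5,"fingers":-0.7},{"translation":[-11.8,-22,0],"roll":5,"fingers":-0.7},{"translation":[-11.8,-22,0],"roll":5,"fingers":-0.7},{"translation":[-11.8,-22,0],"roll":5,"fingers":-0.7},{"translation":[-11.8,-22,0],"roll":5,"fingers":-0.7},{"translation":[-11.8,-22,0],"roll":5,"fingers":-0.7},{"translation":[-11.8,-22,0],"roll":5,"fingers":-0.7},{"translation":[-11.8,-22,0],"roll":5,"fingers":-0.7}]'

```text
clock: 11.48
eef_pos: [0.5648, 0.0426, 0.1284]
tool_rot: [0.383, 0.924, 0.0, -0.0]
ft_force: [0.4, 0.1, 0.2]
grip_width: 0.0723
```

```bash
python3 -c "
from h import *
s=cam('scene');print(w(s,(326,221),.0865),w(s,(370.3,228),.0865),w(s,(380,204),.0865))
go(.567,.0425,.0545,135)
g=cv2.cvtColor(s['bgr'],cv2.COLOR_BGR2GRAY)
for b in blobs(s,((g<150)*255).astype(np.uint8),.048,(212,262,350,370),150,3000): print(b)
b=cv2.resize(s['bgr'][170:370,190:390],(600,600),interpolation=cv2.INTER_CUBIC)
cv2.imwrite('pics/d7.png',b)"
```

```text
[0.5662485 0.044394 ] [0.48267974 0.04406949] [ 0.48376952 -0.03842   ]
shift [-0.17  0.15  7.38] roll 0.0 jaw now 135.0 j6 -0.71 t 11.5
(array([302. , 326.1]), array([0.5338, 0.276 ]), 46.3, 48.2)
(array([251.2, 316.3]), array([0.6184, 0.2781]), 57.9, 61.4)
(array([248.1, 296.9]), array([0.6418, 0.2374]), 39.9, 49.6)
(array([318.3, 289.1]), array([0.5361, 0.1867]), 59.4, 60.4)
(array([267.1, 283.6]), array([0.6241, 0.1974]), 39.6, 49.2)
```

View pics/d7.png

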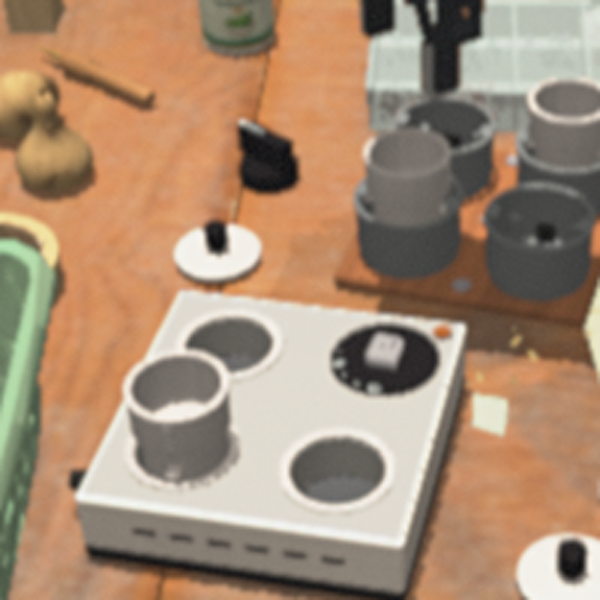

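The first cup stands upright and home in well0. Now the second cup.

Request:
play_rows --motion '[{"translation":[-0.2,0.1,2.5],"roll":0,"fingers":-0.7},{"translation":[-0.2,0.1,4.5],"roll":0,"fingers":-0.7},{"translation":[-0.2,0.1,6],"roll":0,"fingers":-0.7},{"translation":[-0.2,0.1,7],"roll":0,"fingers":-0.7},{"translation":[-0.2,0.1,7.4],"roll":0,"fingers":-0.7},{"translation":[-0.2,0.1,7.4],"roll":0,"fingers":-0.7},{"translation":[-0.2,0.1,7.4],"roll":0,"fingers":-0.7},{"translation":[-0.2,0.1,7.4],"roll":0,"fingers":1},{"translation":[-0.2,0.1,7.4],"roll":0,"fingers":1},{"translation":[-0.2,0.1,7.4],"roll":0,"fingers":1},{"translation":[-0.2,0.1,7.4],"roll":0,"fingers":1},{"translation":[-0.2,0.1,7.4],"roll":0,"fingers":1},{"translation":[-0.2,0.1,7.4],"roll":0,"fingers":1}]'

```text
clock: 12.62
eef_pos: [0.5657, 0.0429, 0.0565]
tool_rot: [0.383, 0.924, 0.002, -0.001]
ft_force: [-5.9, 6.2, 7.7]
grip_width: 0.0509
```

Request:
play_rows --motion '[{"translation":[0,0,0],"roll":5,"fingers":1},{"translation":[0,0,0],"roll":10,"fingers":1},{"translation":[0,0,0],"roll":15,"fingers":1},{"translation":[0,0,0],"roll":20,"fingers":1},{"translation":[0,0,0],"roll":25,"fingers":1},{"translation":[0,0,0],"roll":30,"fingers":1},{"translation":[0,0,0],"roll":35,"fingers":1},{"translation":[0,0,0],"roll":40,"fingers":1},{"translation":[0,0,0],"roll":45,"fingers":1},{"translation":[0,0,0],"roll":50,"fingers":1},{"translation":[0,0,0],"roll":54,"fingers":1},{"translation":[0,0,0],"roll":54,"fingers":1},{"translation":[0,0,0],"roll":54,"fingers":1},{"translation":[0,0,-0.5],"roll":54,"fingers":1},{"translation":[0,0,-1],"roll":54,"fingers":1},{"translation":[0,0,-1.5],"roll":54,"fingers":1},{"translation":[0,0,-2],"roll":54,"fingers":1}]'

```text
clock: 14.03
eef_pos: [0.565, 0.0437, 0.0731]
tool_rot: [0.76, 0.649, 0.001, -0.004]
ft_force: [0.5, 6.1, -11.3]
grip_width: 0.0508
```

Request:
play_rows --motion '[{"translation":[0,0,-1.5],"roll":0,"fingers":1},{"translation":[0,0,-3],"roll":0,"fingers":1},{"translation":[0,0,-5],"roll":0,"fingers":1},{"translation":[0,0,-7],"roll":0,"fingers":1},{"translation":[0,0,-8.5],"roll":0,"fingers":1},{"translation":[0,0,-8.5],"roll":0,"fingers":1},{"translation":[0,0,-8.5],"roll":0,"fingers":1}]'

```text
clock: 14.62
eef_pos: [0.5674, 0.0404, 0.1607]
tool_rot: [0.761, 0.649, 0.001, 0.001]
ft_force: [-0.0, 0.5, -2.4]
grip_width: 0.0507
```

```bash
python3 -c "
from h import *
go(.6236,.2007,.158,50);print(bot.get_obs()['ft_force'],bot.get_obs()['grip_width'])"
```

```text
shift [16.72  3.    0.29] roll 30.9 jaw now 80.9 j6 0.23 t 14.6
[-0.03671157  0.5242559  -2.43673299] 0.05073043283170686
```

Request:
play_rows --motion '[{"translation":[3.5,0.6,0],"roll":5,"fingers":1},{"translation":[7,1.3,0],"roll":10,"fingers":1},{"translation":[10.5,1.9,0],"roll":15,"fingers":1},{"translation":[14,2.5,0],"roll":20,"fingers":1},{"translation":[16,2.9,0],"roll":25,"fingers":1},{"translation":[16.7,3,0],"roll":31,"fingers":1},{"translation":[16.7,3,0],"roll":31,"fingers":1},{"translation":[16.7,3,0],"roll":31,"fingers":1},{"translation":[16.7,3,0],"roll":31,"fingers":1},{"translation":[16.7,3,0],"roll":31,"fingers":1}]'

```text
clock: 15.45
eef_pos: [0.6222, 0.1992, 0.1591]
tool_rot: [0.907, 0.422, -0.001, 0.0]
ft_force: [-0.3, -0.3, -2.0]
grip_width: 0.051
```

```bash
python3 -c "
from h import *
go(.6236,.2007,.062,50);print(bot.get_obs()['ft_force'],bot.get_obs()['grip_width'])"
```

```text
shift [0.21 0.02 9.71] roll -0.1 jaw now 49.9 j6 1.01 t 15.4
[-0.29589496 -0.26432663 -2.04511726] 0.05098224491435097
```

Request:
play_rows --motion '[{"translation":[0.2,0,2.5],"roll":0,"fingers":1},{"translation":[0.2,0,4.5],"roll":0,"fingers":1},{"translation":[0.2,0,5.5],"roll":0,"fingers":1},{"translation":[0.2,0,6.2],"roll":0,"fingers":1},{"translation":[0.2,0,6.8],"roll":0,"fingers":1},{"translation":[0.2,0,7.4],"roll":0,"fingers":1},{"translation":[0.2,0,8],"roll":0,"fingers":1},{"translation":[0.2,0,8.6],"roll":0,"fingers":1},{"translation":[0.2,0,9.2],"roll":0,"fingers":1},{"translation":[0.2,0,9.6],"roll":0,"fingers":1},{"translation":[0.2,0,9.9],"roll":0,"fingers":1},{"translation":[0.2,0,9.9],"roll":0,"fingers":1},{"translation":[0.2,0,9.9],"roll":0,"fingers":1}]'

```text
clock: 16.53
eef_pos: [0.624, 0.2021, 0.0621]
tool_rot: [0.907, 0.422, 0.0, 0.0]
ft_force: [-2.5, -1.0, 5.7]
grip_width: 0.0505
```

Contact again came at the expected height. Release, rise, and head for the third cup.

Request:
play_rows --motion '[{"translation":[0,0,0],"roll":0,"fingers":-0.6},{"translation":[0,0,0],"roll":0,"fingers":-0.6},{"translation":[0,0,0],"roll":0,"fingers":-0.6},{"translation":[0,0,0],"roll":0,"fingers":-0.6},{"translation":[0,0,0],"roll":0,"fingers":-0.6},{"translation":[0,0,-2],"roll":0,"fingers":-0.6},{"translation":[0,0,-5],"roll":0,"fingers":-0.6},{"translation":[0,0,-7],"roll":0,"fingers":-0.7},{"translation":[0,0,-7],"roll":0,"fingers":-0.7}]'

```text
clock: 17.28
eef_pos: [0.6272, 0.2031, 0.1363]
tool_rot: [0.907, 0.422, 0.005, 0.001]
ft_force: [1.1, -0.1, 0.3]
grip_width: 0.0728
```

```bash
python3 -c "
from h import *
go(.4837,-.0415,.13,45)"
```

```text
shift [-27.96   4.79   0.43] roll 4.9 jaw now 49.9 j6 1.01 t 17.3
```

Request:
play_rows --motion '[{"translation":[-28,4.8,0],"roll":5,"fingers":-0.7},{"translation":[-28,4.8,0],"roll":5,"fingers":-0.7},{"translation":[-28,4.8,0],"roll":5,"fingers":-0.7},{"translation":[-28,4.8,0],"roll":5,"fingers":-0.7},{"translation":[-28,4.8,0],"roll":5,"fingers":-0.7},{"translation":[-28,4.8,0],"roll":5,"fingers":-0.7},{"translation":[-28,4.8,0],"roll":5,"fingers":-0.7},{"translation":[-28,4.8,0],"roll":5,"fingers":-0.7},{"translation":[-28,4.8,0],"roll":5,"fingers":-0.7},{"translation":[-28,4.8,0],"roll":5,"fingers":-0.7},{"translation":[-28,4.8,0],"roll":5,"fingers":-0.7},{"translation":[-28,4.8,0],"roll":5,"fingers":-0.7}]'

```text
clock: 18.28
eef_pos: [0.481, -0.0419, 0.1304]
tool_rot: [0.924, 0.383, 0.0, -0.0]
ft_force: [0.6, 0.6, 0.1]
grip_width: 0.0725
```

```bash
python3 -c "
from h import *
go(.4837,-.0415,.0555,45)"
```

```text
shift [0.22 0.16 7.49] roll -0.0 jaw now 45.0 j6 0.7 t 18.3
```

Request:
play_rows --motion '[{"translation":[0.2,0.2,2.5],"roll":0,"fingers":-0.7},{"translation":[0.2,0.2,4.5],"roll":0,"fingers":-0.7},{"translation":[0.2,0.2,6],"roll":0,"fingers":-0.7},{"translation":[0.2,0.2,7],"roll":0,"fingers":-0.7},{"translation":[0.2,0.2,7.5],"roll":0,"fingers":-0.7},{"translation":[0.2,0.2,7.5],"roll":0,"fingers":-0.7},{"translation":[0.2,0.2,7.5],"roll":0,"fingers":-0.7},{"translation":[0.2,0.2,7.5],"roll":0,"fingers":1},{"translation":[0.2,0.2,7.5],"roll":0,"fingers":1},{"translation":[0.2,0.2,7.5],"roll":0,"fingers":1},{"translation":[0.2,0.2,7.5],"roll":0,"fingers":1},{"translation":[0.2,0.2,7.5],"roll":0,"fingers":1},{"translation":[0.2,0.2,7.5],"roll":0,"fingers":1}]'

```text
clock: 19.37
eef_pos: [0.4853, -0.0419, 0.0575]
tool_rot: [0.924, 0.382, 0.003, -0.0]
ft_force: [1.2, 4.0, 6.8]
grip_width: 0.0508
```

Request:
play_rows --motion '[{"translation":[0,0,0],"roll":-5,"fingers":1},{"translation":[0,0,0],"roll":-10,"fingers":1},{"translation":[0,0,0],"roll":-15,"fingers":1},{"translation":[0,0,0],"roll":-20,"fingers":1},{"translation":[0,0,0],"roll":-25,"fingers":1},{"translation":[0,0,0],"roll":-30,"fingers":1},{"translation":[0,0,0],"roll":-35,"fingers":1},{"translation":[0,0,0],"roll":-40,"fingers":1},{"translation":[0,0,0],"roll":-45,"fingers":1},{"translation":[0,0,0],"roll":-50,"fingers":1},{"translation":[0,0,0],"roll":-54,"fingers":1},{"translation":[0,0,0],"roll":-54,"fingers":1},{"translation":[0,0,0],"roll":-54,"fingers":1},{"translation":[0,0,-0.5],"roll":-54,"fingers":1},{"translation":[0,0,-1],"roll":-54,"fingers":1},{"translation":[0,0,-1.5],"roll":-54,"fingers":1},{"translation":[0,0,-2],"roll":-54,"fingers":1}]'

```text
clock: 20.78
eef_pos: [0.4819, -0.0415, 0.0746]
tool_rot: [0.65, 0.76, 0.0, -0.002]
ft_force: [1.8, 4.6, -8.7]
grip_width: 0.0506
```

Offset is 0.043, so the target TCP height in the well is 0.063.

Request:
play_rows --motion '[{"translation":[0,0,-1.5],"roll":0,"fingers":1},{"translation":[0,0,-3],"roll":0,"fingers":1},{"translation":[0,0,-5],"roll":0,"fingers":1},{"translation":[0,0,-7],"roll":0,"fingers":1},{"translation":[0,0,-8.5],"roll":0,"fingers":1},{"translation":[0,0,-8.5],"roll":0,"fingers":1},{"translation":[0,0,-8.5],"roll":0,"fingers":1}]'

```text
clock: 21.37
eef_pos: [0.4838, -0.0436, 0.1615]
tool_rot: [0.65, 0.76, 0.0, 0.001]
ft_force: [-0.9, -1.1, -1.4]
grip_width: 0.0506
```

```bash
python3 -c "
from h import *
go(.5325,.2775,.16,140);print(bot.get_obs()['ft_force'],bot.get_obs()['grip_width'])"
```

```text
shift [30.97  9.76  0.12] roll -41.1 jaw now 98.9 j6 -0.24 t 21.4
[-0.93803961 -1.14919075 -1.35046472] 0.050642150078506434
```

Request:
play_rows --motion '[{"translation":[3.5,1.1,0],"roll":-5,"fingers":1},{"translation":[7,2.2,0],"roll":-10,"fingers":1},{"translation":[10.5,3.3,0],"roll":-15,"fingers":1},{"translation":[14,4.4,0],"roll":-20,"fingers":1},{"translation":[17.5,5.5,0],"roll":-25,"fingers":1},{"translation":[21,6.6,0],"roll":-30,"fingers":1},{"translation":[24.5,7.7,0],"roll":-35,"fingers":1},{"translation":[28,8.8,0],"roll":-41,"fingers":1},{"translation":[30,9.4,0],"roll":-41,"fingers":1},{"translation":[31,9.8,0],"roll":-41,"fingers":1},{"translation":[31,9.8,0],"roll":-41,"fingers":1},{"translation":[31,9.8,0],"roll":-41,"fingers":1},{"translation":[31,9.8,0],"roll":-41,"fingers":1},{"translation":[31,9.8,0],"roll":-41,"fingers":1}]'

```text
clock: 22.53
eef_pos: [0.5319, 0.2765, 0.1605]
tool_rot: [0.344, 0.939, -0.001, -0.0]
ft_force: [0.1, -0.2, -2.3]
grip_width: 0.0509
```

```bash
python3 -c "
from h import *
go(.5325,.2775,.063,140);print(bot.get_obs()['ft_force'],bot.get_obs()['grip_width'])"
```

```text
shift [0.02 0.12 9.75] roll -0.2 jaw now 139.8 j6 -0.39 t 22.5
[ 0.0997867  -0.24931762 -2.25510741] 0.050911196732948166
```

Request:
play_rows --motion '[{"translation":[0,0,2.5],"roll":0,"fingers":1},{"translation":[0,0,4.5],"roll":0,"fingers":1},{"translation":[0,0,5.5],"roll":0,"fingers":1},{"translation":[0,0,6.2],"roll":0,"fingers":1},{"translation":[0,0,6.8],"roll":0,"fingers":1},{"translation":[0,0,7.4],"roll":0,"fingers":1},{"translation":[0,0,8],"roll":0,"fingers":1},{"translation":[0,0,8.6],"roll":0,"fingers":1},{"translation":[0,0,9.2],"roll":0,"fingers":1},{"translation":[0,0,9.6],"roll":0,"fingers":1},{"translation":[0,0,9.9],"roll":0,"fingers":1},{"translation":[0,0,9.9],"roll":0,"fingers":1},{"translation":[0,0,9.9],"roll":0,"fingers":1}]'

```text
clock: 23.62
eef_pos: [0.5322, 0.2788, 0.0631]
tool_rot: [0.343, 0.939, 0.001, 0.0]
ft_force: [-2.7, -1.1, 5.6]
grip_width: 0.0508
```

Request:
play_rows --motion '[{"translation":[0,0,0],"roll":0,"fingers":-0.6},{"translation":[0,0,0],"roll":0,"fingers":-0.6},{"translation":[0,0,0],"roll":0,"fingers":-0.6},{"translation":[0,0,0],"roll":0,"fingers":-0.6},{"translation":[0,0,0],"roll":0,"fingers":-0.6},{"translation":[0,0,-2],"roll":0,"fingers":-0.6},{"translation":[0,0,-5],"roll":0,"fingers":-0.6},{"translation":[0,0,-7],"roll":0,"fingers":-0.2},{"translation":[-10,-10,-7],"roll":0,"fingers":0},{"translation":[-10,-10,-7],"roll":0,"fingers":0},{"translation":[-10,-10,-7],"roll":0,"fingers":0},{"translation":[-10,-10,-7],"roll":0,"fingers":0},{"translation":[-10,-10,-7],"roll":0,"fingers":0},{"translation":[-10,-10,-7],"roll":0,"fingers":0}]'

```text
clock: 24.78
eef_pos: [0.5443, 0.1367, 0.1317]
tool_rot: [0.344, 0.939, 0.0, -0.0]
ft_force: [0.4, 0.6, -0.7]
grip_width: 0.0424
```

```bash
cat > meas.py <<'E'
from h import *
def lids(boxes={"top":(190,160,400,350),"scene":(210,180,440,395)},z=.010):
    for n in("top","scene"):
        c=cam(n);g=cv2.cvtColor(c["bgr"],cv2.COLOR_BGR2GRAY); hsv=cv2.cvtColor(c["bgr"],cv2.COLOR_BGR2HSV)
        m=(((hsv[...,1]<60)&(g>185))*255).astype(np.uint8)
        for b in blobs(c,m,z,boxes[n],150,3000,cv2.RETR_EXTERNAL):
            if 40<b[2]<60 and b[3]<62: print(n,b)
def knobs(boxes={"top":(300,160,400,350),"scene":(240,180,440,395)},z=.021):
    for n in("top","scene"):
        c=cam(n);g=cv2.cvtColor(c["bgr"],cv2.COLOR_BGR2GRAY)
        for b in blobs(c,((g<70)*255).astype(np.uint8),z,boxes[n],15,900): print("dark",n,b)
E
python3 -c "
from meas import *
print(bot.get_obs()['eef_pos']);lids()
s=cam('scene','s8');c=cam('top','t8')
a=cv2.resize(c['bgr'][165:345,190:390],(400,360));b=cv2.resize(s['bgr'][190:390,210:430],(396,360),interpolation=cv2.INTER_CUBIC)
cv2.imwrite('pics/d8.png',np.hstack([a,b]))"
```

```text
[0.54429775 0.13669131 0.13166813]
top (array([322.1, 183. ]), array([0.6843, 0.0743]), 50.8, 51.1)
scene (array([379.8, 361.4]), array([0.4084, 0.2788]), 53.8, 54.8)
scene (array([406.9, 334.1]), array([0.3795, 0.2105]), 51.3, 56.3)
```

View pics/d8.png

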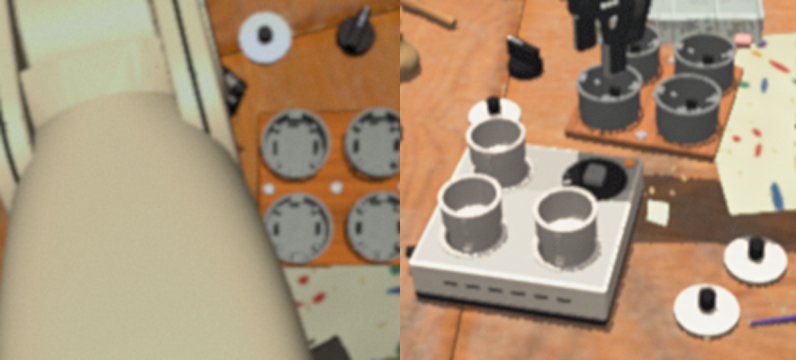

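All three cups are upright and home. The near lid has been knocked from (0.397,0.175) to about (0.378,0.21). I'll start with the left lid at (0.4066,0.2776).

```bash
python3 -c "
from h import *
go(.4066,.2776,.06,140)"
```

```text
shift [19.44  1.79  7.15] roll -0.0 jaw now 140.0 j6 -0.62 t 25.0
```

Request:
play_rows --motion '[{"translation":[19.4,1.8,0],"roll":0,"fingers":0.1},{"translation":[19.4,1.8,0],"roll":0,"fingers":0.1},{"translation":[19.4,1.8,0],"roll":0,"fingers":0.1},{"translation":[19.4,1.8,0],"roll":0,"fingers":0.1},{"translation":[19.4,1.8,0],"roll":0,"fingers":0.1},{"translation":[19.4,1.8,4],"roll":0,"fingers":0.1},{"translation":[19.4,1.8,7],"roll":0,"fingers":0.1},{"translation":[19.4,1.8,7],"roll":0,"fingers":0.1},{"translation":[19.4,1.8,7],"roll":0,"fingers":0.1},{"translation":[19.4,1.8,7],"roll":0,"fingers":0.1},{"translation":[19.4,1.8,7],"roll":0,"fingers":0.1}]'

```text
clock: 25.9
eef_pos: [0.409, 0.2774, 0.0635]
tool_rot: [0.343, 0.939, 0.002, 0.001]
ft_force: [-0.2, -0.0, 0.1]
grip_width: 0.0385
```

```bash
python3 -c "
from meas import *
print(bot.get_obs()['grip_width']);go(.4066,.2776,.03,140)
s=cam('scene');c=cam('top');e=bot.get_obs()['eef_pos']
print((pix(s,e)-[330,300])*4,(pix(s,e-[0,0,.014])-[330,300])*4,(pix(s,e+[0,0,.01])-[330,300])*4)
lids()
cv2.imwrite('pics/d9.png',cv2.resize(s['bgr'][270:390,330:450],(480,480),interpolation=cv2.INTER_CUBIC))"
```

```text
0.03846160417329333
shift [ 0.2  -0.15  3.35] roll -0.1 jaw now 139.9 j6 -0.27 t 25.9
[203.91263311 143.83470342] [202.51272042 170.26838575] [204.92953629 124.633152  ]
top (array([257.5, 330.8]), array([0.3767, 0.2064]), 52.8, 53.8)
top (array([322.1, 183. ]), array([0.6845, 0.0743]), 53.3, 53.9)
```

View pics/d9.png

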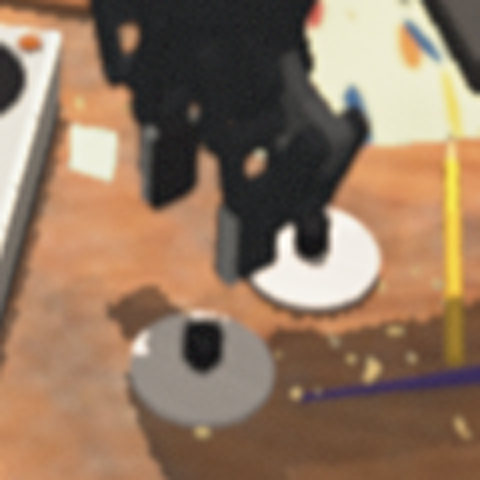

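The fingertips sit about 10 mm behind the TCP, as I found before. The lid's knob is at (203,345) in the crop, directly below them. I'll go down to TCP z = 0.006.

Request:
play_rows --motion '[{"translation":[0.2,-0.1,2],"roll":0,"fingers":0.1},{"translation":[0.2,-0.1,3.5],"roll":0,"fingers":0.1},{"translation":[0.2,-0.1,4.5],"roll":0,"fingers":0.1},{"translation":[0.2,-0.1,5.2],"roll":0,"fingers":0.1},{"translation":[0.2,-0.1,5.6],"roll":0,"fingers":0.1},{"translation":[0.2,-0.1,5.6],"roll":0,"fingers":0.1},{"translation":[0.2,-0.1,5.6],"roll":0,"fingers":0.1},{"translation":[0.2,-0.1,5.6],"roll":0,"fingers":0.1}]'

```text
clock: 26.77
eef_pos: [0.4058, 0.2772, 0.0062]
tool_rot: [0.343, 0.939, 0.001, 0.0]
ft_force: [0.8, -0.7, 0.3]
grip_width: 0.0384
```

Request:
play_rows --motion '[{"translation":[0,0,0],"roll":0,"fingers":1},{"translation":[0,0,0],"roll":0,"fingers":1},{"translation":[0,0,0],"roll":0,"fingers":1},{"translation":[0,0,0],"roll":0,"fingers":1},{"translation":[0,0,0],"roll":0,"fingers":1},{"translation":[0,0,0],"roll":0,"fingers":1}]'

```text
clock: 27.27
eef_pos: [0.4057, 0.2772, 0.0064]
tool_rot: [0.343, 0.939, 0.001, 0.0]
ft_force: [-0.7, -0.5, 5.0]
grip_width: 0.0127
```

Request:
play_rows --motion '[{"translation":[0,0,-1],"roll":0,"fingers":1},{"translation":[0,0,-3],"roll":0,"fingers":1},{"translation":[0,0,-6],"roll":0,"fingers":1},{"translation":[0,0,-9],"roll":0,"fingers":1},{"translation":[0,0,-12],"roll":0,"fingers":1},{"translation":[0,0,-13.5],"roll":0,"fingers":1},{"translation":[0,0,-13.5],"roll":0,"fingers":1},{"translation":[0,0,-13.5],"roll":0,"fingers":1},{"translation":[0,0,-13.5],"roll":0,"fingers":1}]'

```text
clock: 28.02
eef_pos: [0.4044, 0.2763, 0.1397]
tool_rot: [0.343, 0.939, -0.001, -0.001]
ft_force: [-0.6, -0.4, -1.0]
grip_width: 0.0126
```

```bash
python3 -c "
from meas import *
o=bot.get_obs();print(o['grip_width'],o['ft_force']);go(.532,.277,.14,140)
s=cam('scene');e=o['eef_pos']
print((pix(s,e)-[330,230])*4,(pix(s,e-[0,0,.0064])-[330,230])*4)
print(w(s,(0,0),0) is not None)
g=cv2.cvtColor(s['bgr'],cv2.COLOR_BGR2GRAY);hsv=cv2.cvtColor(s['bgr'],cv2.COLOR_BGR2HSV)
for b in blobs(s,(((hsv[...,1]<60)&(g>130))*255).astype(np.uint8),e[2],(330,200,450,350),150,4000): print(b)
cv2.imwrite('pics/d10.png',cv2.resize(s['bgr'][230:350,330:450],(480,480),interpolation=cv2.INTER_CUBIC))"
```

```text
0.012614719342666492 [-0.55016584 -0.42051133 -1.0286936 ]
shift [-9.72  8.27 -0.05] roll -0.1 jaw now 139.9 j6 -0.27 t 28.0
[225.19326748 271.14800368] [224.41254859 284.71188467]
True
(array([406.7, 333.9]), array([0.364 , 0.3369]), 44.5, 45.7)
(array([335.1, 297.7]), array([0.4733, 0.2961]), 20.8, 114.2)
(array([418.7, 260.6]), array([0.3753, 0.1812]), 113.5, 260.8)
(array([338.1, 209.8]), array([0.5323, 0.08  ]), 58.9, 85.4)
```

View pics/d10.png

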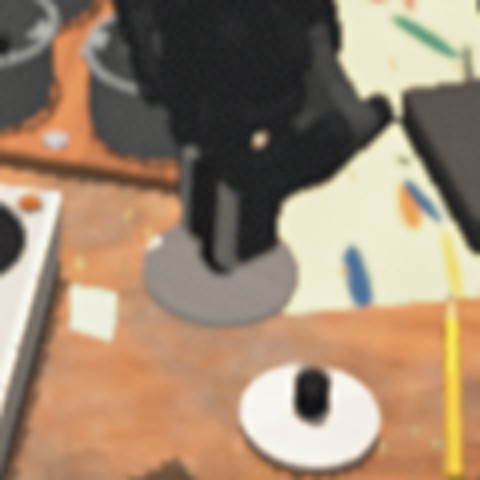

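The left lid is held level, centred under the jaws at (221,273). I'll carry it to the cup in well0.

```bash
python3 -c "
from meas import *
go(.616,.285,.14,140)"
```

```text
shift [-15.63  14.33  -0.13] roll -0.1 jaw now 139.9 j6 -0.27 t 28.1
```

Request:
play_rows --motion '[{"translation":[-2.5,2.3,-0.4],"roll":0,"fingers":1},{"translation":[-5,4.6,-0.4],"roll":0,"fingers":1},{"translation":[-7.5,6.9,-0.4],"roll":0,"fingers":1},{"translation":[-10,9.2,-0.4],"roll":0,"fingers":1},{"translation":[-12.5,11.5,-0.4],"roll":0,"fingers":1},{"translation":[-14.5,13.3,-0.4],"roll":0,"fingers":1},{"translation":[-15.6,14.3,-0.4],"roll":0,"fingers":1},{"translation":[-15.6,14.3,-0.4],"roll":0,"fingers":1},{"translation":[-15.6,14.3,-0.4],"roll":0,"fingers":1},{"translation":[-15.6,14.3,-0.4],"roll":0,"fingers":1},{"translation":[-15.6,14.3,-0.4],"roll":0,"fingers":1}]'

```text
clock: 28.98
eef_pos: [0.6151, 0.2857, 0.144]
tool_rot: [0.343, 0.939, -0.001, -0.001]
ft_force: [0.0, 0.8, 0.1]
grip_width: 0.013
```

```bash
python3 -c "
from meas import *
print(bot.get_obs()['grip_width']);go(.616,.285,.0935,140)
s=cam('scene','s11');e=bot.get_obs()['eef_pos']
print((pix(s,e)-[190,220])*4, pix(s,[.616,.285,.092]))"
```

```text
0.013005686134482925
shift [-0.12  0.02  5.05] roll -0.1 jaw now 139.9 j6 -0.44 t 29.0
[218.95542804 211.08450554] [248.11066484 298.79362714]
```

Request:
play_rows --motion '[{"translation":[-0.1,0,1.5],"roll":0,"fingers":1},{"translation":[-0.1,0,3],"roll":0,"fingers":1},{"translation":[-0.1,0,3.8],"roll":0,"fingers":1},{"translation":[-0.1,0,4.2],"roll":0,"fingers":1},{"translation":[-0.1,0,4.5],"roll":0,"fingers":1},{"translation":[-0.1,0,4.7],"roll":0,"fingers":1},{"translation":[-0.1,0,4.9],"roll":0,"fingers":1},{"translation":[-0.1,0,5.0],"roll":0,"fingers":1},{"translation":[-0.1,0,5.0],"roll":0,"fingers":1},{"translation":[-0.1,0,5.0],"roll":0,"fingers":1},{"translation":[-0.1,0,5.0],"roll":0,"fingers":1}]'

```text
clock: 29.95
eef_pos: [0.6176, 0.2851, 0.095]
tool_rot: [0.343, 0.939, 0.0, 0.0]
ft_force: [1.1, 0.0, -0.4]
grip_width: 0.0126
```

Request:
play_rows --motion '[{"translation":[0,0,0.1],"roll":0,"fingers":1},{"translation":[0,0,0.2],"roll":0,"fingers":1},{"translation":[0,0,0.2],"roll":0,"fingers":1},{"translation":[0,0,0.3],"roll":0,"fingers":1},{"translation":[0,0,0.3],"roll":0,"fingers":1},{"translation":[0,0,0.3],"roll":0,"fingers":1}]'

```text
clock: 30.45
eef_pos: [0.6181, 0.2854, 0.0935]
tool_rot: [0.343, 0.939, 0.001, 0.001]
ft_force: [-1.7, -1.8, 6.9]
grip_width: 0.0124
```

Contact came at exactly the seated height. Release, rise, then on to the near lid.

Request:
play_rows --motion '[{"translation":[0,0,0],"roll":0,"fingers":0.1},{"translation":[0,0,0],"roll":0,"fingers":0.1},{"translation":[0,0,0],"roll":0,"fingers":0.1},{"translation":[0,0,0],"roll":0,"fingers":0.1},{"translation":[0,0,-2],"roll":0,"fingers":0.1},{"translation":[0,0,-5],"roll":0,"fingers":0.1},{"translation":[0,0,-5.5],"roll":0,"fingers":0.1},{"translation":[0,0,-5.5],"roll":0,"fingers":0.1}]'

```text
clock: 31.12
eef_pos: [0.6193, 0.2859, 0.1498]
tool_rot: [0.343, 0.939, 0.002, 0.002]
ft_force: [-0.0, 1.1, 0.6]
grip_width: 0.0385
```

```bash
python3 -c "
from meas import *
go(.378,.2085,.14,140)"
```

```text
shift [ 13.47 -21.47   0.82] roll -0.1 jaw now 139.9 j6 -0.44 t 31.1
```

Request:
play_rows --motion '[{"translation":[13.5,-21.5,0],"roll":0,"fingers":0.1},{"translation":[13.5,-21.5,0],"roll":0,"fingers":0.1},{"translation":[13.5,-21.5,0],"roll":0,"fingers":0.1},{"translation":[13.5,-21.5,0],"roll":0,"fingers":0.1},{"translation":[13.5,-21.5,0],"roll":0,"fingers":0.1},{"translation":[13.5,-21.5,0],"roll":0,"fingers":0.1},{"translation":[13.5,-21.5,4],"roll":0,"fingers":0.1},{"translation":[13.5,-21.5,8],"roll":0,"fingers":0.1},{"translation":[13.5,-21.5,8],"roll":0,"fingers":0.1},{"translation":[13.5,-21.5,8],"roll":0,"fingers":0.1},{"translation":[13.5,-21.5,8],"roll":0,"fingers":0.1},{"translation":[13.5,-21.5,8],"roll":0,"fingers":0.1}]'

```text
clock: 32.12
eef_pos: [0.3774, 0.2085, 0.0681]
tool_rot: [0.343, 0.939, 0.001, 0.001]
ft_force: [0.1, -0.4, 0.3]
grip_width: 0.038
```

```bash
python3 -c "
from meas import *
lids();go(.378,.2085,.0062,140)
s=cam('scene','s12')
g=cv2.cvtColor(s['bgr'],cv2.COLOR_BGR2GRAY)
for b in blobs(s,((g>185)*255).astype(np.uint8),.096,(215,240,290,330),100,3000): print('lid on cup',b)
knobs()"
```

```text
top (array([322.1, 183. ]), array([0.6844, 0.0742]), 53.1, 53.6)
shift [-0.04  0.03  6.18] roll -0.1 jaw now 139.9 j6 -0.37 t 32.2
lid on cup (array([259.2, 302.5]), array([0.5944, 0.2919]), 94.9, 152.5)
lid on cup (array([262.3, 259.5]), array([0.63  , 0.1936]), 53.6, 78.5)
dark top (array([352. , 343.7]), array([0.3513, 0.0151]), 29.3, 74.5)
dark top (array([393.2, 276.5]), array([ 0.4852, -0.0706]), 9.8, 28.8)
dark top (array([389. , 229.5]), array([ 0.5823, -0.0644]), 13.1, 36.7)
dark top (array([321.9, 182.1]), array([0.6836, 0.0745]), 10.5, 15.3)
dark top (array([366.9, 182.6]), array([ 0.6822, -0.02  ]), 38.6, 45.1)
dark scene (array([429.6, 366.2]), array([0.3333, 0.2768]), 5.6, 48.1)
dark scene (array([286.1, 363.5]), array([0.5409, 0.3321]), 12.6, 141.1)
dark scene (array([407.5, 327.9]), array([0.3798, 0.2074]), 13.8, 26.8)
dark scene (array([244.7, 291.3]), array([0.668 , 0.1988]), 14.0, 33.0)
dark scene (array([317.6, 286.3]), array([0.5497, 0.151 ]), 25.4, 37.7)
dark scene (array([319.7, 288.3]), array([0.5447, 0.1551]), 48.0, 60.4)
dark scene (array([425. , 281.1]), ar
[... 354 characters left out ...]
), array([0.5717, 0.0128]), 15.1, 20.7)
dark scene (array([390.5, 238. ]), array([ 0.4572, -0.0245]), 10.4, 17.8)
dark scene (array([358.5, 241.5]), array([0.5142, 0.0038]), 10.5, 37.4)
dark scene (array([316.1, 234.5]), array([0.6008, 0.0042]), 13.9, 40.9)
dark scene (array([380.6, 221.8]), array([ 0.4881, -0.0734]), 16.1, 21.1)
dark scene (array([349.5, 226.3]), array([ 0.5447, -0.041 ]), 12.3, 51.2)
dark scene (array([340. , 215.8]), array([ 0.5736, -0.0721]), 15.4, 20.4)
dark scene (array([278.2, 223.5]), array([ 0.6869, -0.0115]), 39.0, 78.9)
dark scene (array([369.3, 216.6]), array([ 0.5148, -0.0858]), 9.4, 33.9)
dark scene (array([329.3, 210.8]), array([ 0.6006, -0.0842]), 14.4, 36.7)
```

Down on the near lid, and grip.

Request:
play_rows --motion '[{"translation":[0,0,2.5],"roll":0,"fingers":0.1},{"translation":[0,0,4],"roll":0,"fingers":0.1},{"translation":[0,0,5],"roll":0,"fingers":0.1},{"translation":[0,0,5.7],"roll":0,"fingers":0.1},{"translation":[0,0,6.1],"roll":0,"fingers":0.1},{"translation":[0,0,6.1],"roll":0,"fingers":0.1},{"translation":[0,0,6.1],"roll":0,"fingers":0.1},{"translation":[0,0,6.1],"roll":0,"fingers":0.1}]'

```text
clock: 33.03
eef_pos: [0.3762, 0.2079, 0.0062]
tool_rot: [0.343, 0.939, 0.001, 0.0]
ft_force: [-0.6, -0.1, 0.1]
grip_width: 0.0382
```

Request:
play_rows --motion '[{"translation":[0,0,0],"roll":0,"fingers":1},{"translation":[0,0,0],"roll":0,"fingers":1},{"translation":[0,0,0],"roll":0,"fingers":1},{"translation":[0,0,0],"roll":0,"fingers":1},{"translation":[0,0,0],"roll":0,"fingers":1},{"translation":[0,0,0],"roll":0,"fingers":1}]'

```text
clock: 33.53
eef_pos: [0.3762, 0.2079, 0.0064]
tool_rot: [0.343, 0.939, 0.001, 0.001]
ft_force: [-0.6, -0.5, 5.2]
grip_width: 0.0125
```

Request:
play_rows --motion '[{"translation":[0,0,-1],"roll":0,"fingers":1},{"translation":[0,0,-3],"roll":0,"fingers":1},{"translation":[0,0,-6],"roll":0,"fingers":1},{"translation":[0,0,-9],"roll":0,"fingers":1},{"translation":[0,0,-12],"roll":0,"fingers":1},{"translation":[0,0,-13.5],"roll":0,"fingers":1},{"translation":[0,0,-13.5],"roll":0,"fingers":1},{"translation":[0,0,-13.5],"roll":0,"fingers":1},{"translation":[0,0,-13.5],"roll":0,"fingers":1}]'

```text
clock: 34.28
eef_pos: [0.3748, 0.2072, 0.1396]
tool_rot: [0.343, 0.939, -0.001, -0.001]
ft_force: [-0.4, 0.1, -0.7]
grip_width: 0.0127
```

```bash
python3 -c "
from meas import *
print(bot.get_obs()['grip_width'],bot.get_obs()['ft_force']);go(.532,.278,.14,140)"
```

```text
0.012658702029191787 [-0.35040621  0.06602399 -0.69394576]
shift [-7.46 15.55 -0.07] roll -0.1 jaw now 139.9 j6 -0.37 t 34.3
```

Request:
play_rows --motion '[{"translation":[-1.5,3.1,-0.4],"roll":0,"fingers":1},{"translation":[-3,6.2,-0.4],"roll":0,"fingers":1},{"translation":[-4.5,9.3,-0.4],"roll":0,"fingers":1},{"translation":[-6,12.5,-0.4],"roll":0,"fingers":1},{"translation":[-7,14.6,-0.4],"roll":0,"fingers":1},{"translation":[-7.5,15.6,-0.4],"roll":0,"fingers":1},{"translation":[-7.5,15.6,-0.4],"roll":0,"fingers":1},{"translation":[-7.5,15.6,-0.4],"roll":0,"fingers":1},{"translation":[-7.5,15.6,-0.4],"roll":0,"fingers":1},{"translation":[-7.5,15.6,-0.4],"roll":0,"fingers":1}]'

```text
clock: 35.12
eef_pos: [0.5321, 0.278, 0.1439]
tool_rot: [0.343, 0.939, -0.001, -0.001]
ft_force: [1.0, 0.6, -0.8]
grip_width: 0.0127
```

```bash
python3 -c "
from meas import *
print(bot.get_obs()['grip_width'],bot.get_obs()['ft_force']);go(.532,.278,.0935,140)"
```

```text
0.012655141592194013 [ 0.95322645  0.58630918 -0.79559548]
shift [0.   0.01 5.04] roll -0.1 jaw now 139.9 j6 -0.39 t 35.1
```

Request:
play_rows --motion '[{"translation":[0,-0.1,1.5],"roll":0,"fingers":1},{"translation":[0,-0.1,3],"roll":0,"fingers":1},{"translation":[0,-0.1,3.8],"roll":0,"fingers":1},{"translation":[0,-0.1,4.2],"roll":0,"fingers":1},{"translation":[0,-0.1,4.5],"roll":0,"fingers":1},{"translation":[0,-0.1,4.7],"roll":0,"fingers":1},{"translation":[0,-0.1,4.9],"roll":0,"fingers":1},{"translation":[0,-0.1,5.1],"roll":0,"fingers":1},{"translation":[0,-0.1,5.2],"roll":0,"fingers":1},{"translation":[0,-0.1,5.3],"roll":0,"fingers":1},{"translation":[0,-0.1,5.3],"roll":0,"fingers":1},{"translation":[0,-0.1,5.3],"roll":0,"fingers":1}]'

```text
clock: 36.12
eef_pos: [0.5336, 0.2783, 0.0935]
tool_rot: [0.343, 0.939, 0.001, 0.001]
ft_force: [-1.7, -0.3, 6.9]
grip_width: 0.0128
```

Seated at 0.0935, with light contact. Release, rise, then go for the far lid.

Request:
play_rows --motion '[{"translation":[0,0,0],"roll":0,"fingers":0.1},{"translation":[0,0,0],"roll":0,"fingers":0.1},{"translation":[0,0,0],"roll":0,"fingers":0.1},{"translation":[0,0,0],"roll":0,"fingers":0.1},{"translation":[0,0,-2],"roll":0,"fingers":0.1},{"translation":[0,0,-5],"roll":0,"fingers":0.1},{"translation":[0,0,-5.5],"roll":0,"fingers":0.1},{"translation":[0,0,-5.5],"roll":0,"fingers":0.1}]'

```text
clock: 36.78
eef_pos: [0.5346, 0.2788, 0.1493]
tool_rot: [0.343, 0.939, 0.002, 0.002]
ft_force: [-0.6, 0.8, 0.5]
grip_width: 0.0382
```

```bash
python3 -c "
from meas import *
go(.6856,.0758,.15,130)"
```

```text
shift [-24.62  -5.8   -0.05] roll 9.9 jaw now 139.9 j6 -0.39 t 36.8
```

Request:
play_rows --motion '[{"translation":[-24.6,-5.8,0],"roll":10,"fingers":0.1},{"translation":[-24.6,-5.8,0],"roll":10,"fingers":0.1},{"translation":[-24.6,-5.8,0],"roll":10,"fingers":0.1},{"translation":[-24.6,-5.8,0],"roll":10,"fingers":0.1},{"translation":[-24.6,-5.8,0],"roll":10,"fingers":0.1},{"translation":[-24.6,-5.8,0],"roll":10,"fingers":0.1},{"translation":[-24.6,-5.8,0],"roll":10,"fingers":0.1},{"translation":[-24.6,-5.8,4],"roll":10,"fingers":0.1},{"translation":[-24.6,-5.8,7.5],"roll":10,"fingers":0.1},{"translation":[-24.6,-5.8,7.5],"roll":10,"fingers":0.1},{"translation":[-24.6,-5.8,7.5],"roll":10,"fingers":0.1},{"translation":[-24.6,-5.8,7.5],"roll":10,"fingers":0.1}]'

```text
clock: 37.78
eef_pos: [0.6839, 0.0753, 0.0723]
tool_rot: [0.423, 0.906, 0.0, 0.0]
ft_force: [0.6, 0.9, 0.6]
grip_width: 0.0386
```

```bash
python3 -c "
from meas import *
go(.6856,.0758,.0062,130)
for n in ('scene','top'):
  s=cam(n,n+'13');hsv=cv2.cvtColor(s['bgr'],cv2.COLOR_BGR2HSV);g=cv2.cvtColor(s['bgr'],cv2.COLOR_BGR2GRAY)
  for b in blobs(s,(((hsv[...,1]<70)&(g>120))*255).astype(np.uint8),.010,(235,225,290,275) if n=='scene' else (295,160,350,210),100,3000): print(n,b)
"
```

```text
shift [-0.08  0.16  6.61] roll -0.1 jaw now 129.9 j6 -0.59 t 37.8
scene (array([262.3, 263.3]), array([0.6746, 0.1052]), 40.4, 50.8)
scene (array([262. , 260.9]), array([0.678 , 0.0987]), 65.8, 92.8)
top (array([322. , 184.2]), array([0.6817, 0.0745]), 127.3, 138.3)
```

Request:
play_rows --motion '[{"translation":[-0.1,0.1,2.5],"roll":0,"fingers":0.1},{"translation":[-0.1,0.1,4.5],"roll":0,"fingers":0.1},{"translation":[-0.1,0.1,5.5],"roll":0,"fingers":0.1},{"translation":[-0.1,0.1,6.2],"roll":0,"fingers":0.1},{"translation":[-0.1,0.1,6.5],"roll":0,"fingers":0.1},{"translation":[-0.1,0.1,6.5],"roll":0,"fingers":0.1},{"translation":[-0.1,0.1,6.5],"roll":0,"fingers":0.1},{"translation":[-0.1,0.1,6.5],"roll":0,"fingers":0.1}]'

```text
clock: 38.55
eef_pos: [0.6861, 0.075, 0.0081]
tool_rot: [0.424, 0.906, 0.001, 0.001]
ft_force: [0.5, 0.3, 0.2]
grip_width: 0.0383
```

Request:
play_rows --motion '[{"translation":[0,0,0],"roll":0,"fingers":1},{"translation":[0,0,0],"roll":0,"fingers":1},{"translation":[0,0,0],"roll":0,"fingers":1},{"translation":[0,0,0],"roll":0,"fingers":1},{"translation":[0,0,0],"roll":0,"fingers":1},{"translation":[0,0,0],"roll":0,"fingers":1}]'

```text
clock: 39.05
eef_pos: [0.6857, 0.0748, 0.0077]
tool_rot: [0.424, 0.906, 0.0, 0.001]
ft_force: [-0.7, 0.5, 5.6]
grip_width: 0.0122
```

Request:
play_rows --motion '[{"translation":[0,0,-1],"roll":0,"fingers":1},{"translation":[0,0,-3],"roll":0,"fingers":1},{"translation":[0,0,-6],"roll":0,"fingers":1},{"translation":[0,0,-9],"roll":0,"fingers":1},{"translation":[0,0,-12],"roll":0,"fingers":1},{"translation":[0,0,-13.5],"roll":0,"fingers":1},{"translation":[0,0,-13.5],"roll":0,"fingers":1},{"translation":[0,0,-13.5],"roll":0,"fingers":1},{"translation":[0,0,-13.5],"roll":0,"fingers":1}]'

```text
clock: 39.8
eef_pos: [0.684, 0.0747, 0.14]
tool_rot: [0.424, 0.906, -0.001, -0.001]
ft_force: [0.5, -0.2, -1.0]
grip_width: 0.0128
```

```bash
python3 -c "
from meas import *
print(bot.get_obs()['grip_width'],bot.get_obs()['ft_force']);go(.6238,.2013,.14,130)"
```

```text
0.012752395459404589 [ 0.52633671 -0.24233329 -1.04155509]
shift [1.357e+01 3.500e+00 1.000e-02] roll -0.1 jaw now 129.9 j6 -0.59 t 39.8
```

Request:
play_rows --motion '[{"translation":[2.7,0.7,-0.4],"roll":0,"fingers":1},{"translation":[5.4,1.4,-0.4],"roll":0,"fingers":1},{"translation":[8.1,2.1,-0.4],"roll":0,"fingers":1},{"translation":[10.8,2.8,-0.4],"roll":0,"fingers":1},{"translation":[12.8,3.3,-0.4],"roll":0,"fingers":1},{"translation":[13.6,3.5,-0.4],"roll":0,"fingers":1},{"translation":[13.6,3.5,-0.4],"roll":0,"fingers":1},{"translation":[13.6,3.5,-0.4],"roll":0,"fingers":1},{"translation":[13.6,3.5,-0.4],"roll":0,"fingers":1},{"translation":[13.6,3.5,-0.4],"roll":0,"fingers":1}]'

```text
clock: 40.63
eef_pos: [0.6252, 0.2, 0.1452]
tool_rot: [0.424, 0.905, -0.0, -0.0]
ft_force: [-0.8, 0.1, 0.3]
grip_width: 0.0122
```

```bash
python3 -c "
from meas import *
print(bot.get_obs()['grip_width'],bot.get_obs()['ft_force']);go(.6238,.2013,.0947,130)"
```

```text
0.012210913488184606 [-0.76535437  0.14746063  0.28840365]
shift [ 0.19 -0.02  5.05] roll -0.2 jaw now 129.8 j6 -0.38 t 40.6
```

Request:
play_rows --motion '[{"translation":[0.2,-0.1,1.5],"roll":0,"fingers":1},{"translation":[0.2,-0.1,3],"roll":0,"fingers":1},{"translation":[0.2,-0.1,3.8],"roll":0,"fingers":1},{"translation":[0.2,-0.1,4.2],"roll":0,"fingers":1},{"translation":[0.2,-0.1,4.5],"roll":0,"fingers":1},{"translation":[0.2,-0.1,4.7],"roll":0,"fingers":1},{"translation":[0.2,-0.1,4.9],"roll":0,"fingers":1},{"translation":[0.2,-0.1,5.1],"roll":0,"fingers":1},{"translation":[0.2,-0.1,5.2],"roll":0,"fingers":1},{"translation":[0.2,-0.1,5.3],"roll":0,"fingers":1},{"translation":[0.2,-0.1,5.3],"roll":0,"fingers":1},{"translation":[0.2,-0.1,5.3],"roll":0,"fingers":1}]'

```text
clock: 41.63
eef_pos: [0.6234, 0.2029, 0.0947]
tool_rot: [0.423, 0.906, 0.001, 0.001]
ft_force: [-1.6, -0.6, 4.9]
grip_width: 0.0122
```

Request:
play_rows --motion '[{"translation":[0,0,0],"roll":0,"fingers":0.1},{"translation":[0,0,0],"roll":0,"fingers":0.1},{"translation":[0,0,0],"roll":0,"fingers":0.1},{"translation":[0,0,0],"roll":0,"fingers":0.1},{"translation":[0,0,-2],"roll":0,"fingers":0.1},{"translation":[0,0,-6],"roll":0,"fingers":0.1},{"translation":[0,0,-10],"roll":0,"fingers":0.1},{"translation":[0,0,-12],"roll":0,"fingers":0.1}]'

```text
clock: 42.3
eef_pos: [0.6241, 0.203, 0.2177]
tool_rot: [0.424, 0.906, 0.002, 0.002]
ft_force: [0.7, 0.2, 1.2]
grip_width: 0.0385
```

```bash
python3 -c "
from meas import *
go(.45,-.10,.22,130)"
```

```text
shift [-12.09 -32.79  -0.39] roll -0.1 jaw now 129.9 j6 -0.38 t 42.3
```

Request:
play_rows --motion '[{"translation":[-12,-32.8,0],"roll":0,"fingers":0.1},{"translation":[-12,-32.8,0],"roll":0,"fingers":0.1},{"translation":[-12,-32.8,0],"roll":0,"fingers":0.1},{"translation":[-12,-32.8,0],"roll":0,"fingers":0.1},{"translation":[-12,-32.8,0],"roll":0,"fingers":0.1},{"translation":[-12,-32.8,0],"roll":0,"fingers":0.1},{"translation":[-12,-32.8,0],"roll":0,"fingers":0.1},{"translation":[-12,-32.8,0],"roll":0,"fingers":0.1},{"translation":[-12,-32.8,0],"roll":0,"fingers":0.1},{"translation":[-12,-32.8,0],"roll":0,"fingers":0.1},{"translation":[-12,-32.8,0],"roll":0,"fingers":0.1},{"translation":[-12,-32.8,0],"roll":0,"fingers":0.1},{"translation":[-12,-32.8,0],"roll":0,"fingers":0.1}]'

```text
clock: 43.38
eef_pos: [0.4485, -0.099, 0.2125]
tool_rot: [0.423, 0.906, 0.0, 0.0]
ft_force: [-0.4, -0.4, -0.9]
grip_width: 0.0381
```

```bash
python3 -c "
from meas import *
s=cam('scene','s14');c=cam('top','t14')
# crops: top warmer, top knob, scene warmer, scene knob
I=cv2.INTER_CUBIC
a=cv2.resize(c['bgr'][180:280,190:290],(400,300),interpolation=I)
k=cv2.resize(c['bgr'][165:201,344:392],(400,300),interpolation=I)
b=cv2.resize(s['bgr'][235:355,215:375],(400,300),interpolation=I)
q=cv2.resize(s['bgr'][205:241,254:302],(400,300),interpolation=I)
cv2.imwrite('pics/d14.png',np.vstack([np.hstack([a,k]),np.hstack([b,q])]))
for n,d in (('top',c),('scene',s)):
  g=cv2.cvtColor(d['bgr'],cv2.COLOR_BGR2GRAY)
  for th in (60,75,90):
    for x in blobs(d,((g<th)*255).astype(np.uint8),.007,(345,160,392,205) if n=='top' else (255,200,302,242),30,2000): print(n,th,x)
  hsv=cv2.cvtColor(d['bgr'],cv2.COLOR_BGR2HSV)
  for x in blobs(d,(((hsv[...,1]<60)&(g>185))*255).astype(np.uint8),.100,(190,180,290,285) if n=='top' else (210,225,350,370),150,5000): print('lid',n,x)
"
```

```text
top 60 (array([366.7, 183.7]), array([ 0.6835, -0.0209]), 30.4, 39.5)
top 75 (array([367.1, 182.4]), array([ 0.6862, -0.0218]), 38.8, 46.8)
top 90 (array([367.2, 182. ]), array([ 0.687, -0.022]), 41.2, 49.8)
lid top (array([220.6, 256.3]), array([0.521 , 0.2637]), 45.4, 49.7)
lid top (array([265.7, 252.9]), array([0.527 , 0.1795]), 57.7, 64.8)
lid top (array([220.1, 216.1]), array([0.5973, 0.2667]), 38.9, 50.4)
lid top (array([259.7, 211.9]), array([0.6052, 0.192 ]), 38.0, 52.3)
scene 60 (array([278.2, 223.5]), array([ 0.6953, -0.0302]), 39.8, 79.7)
scene 75 (array([278.3, 223.3]), array([ 0.6954, -0.0306]), 40.5, 81.3)
scene 90 (array([278.1, 223.5]), array([ 0.6953, -0.0299]), 41.8, 84.8)
lid scene (array([302.5, 325.6]), array([0.5139, 0.3235]), 58.4, 62.2)
lid scene (array([251. , 317.5]), array([0.5914, 0.3289]), 58.2, 64.0)
lid scene (array([262.7, 264. ]), array([0.6225, 0.2091]), 52.9, 54.8)
```

View pics/d14.png

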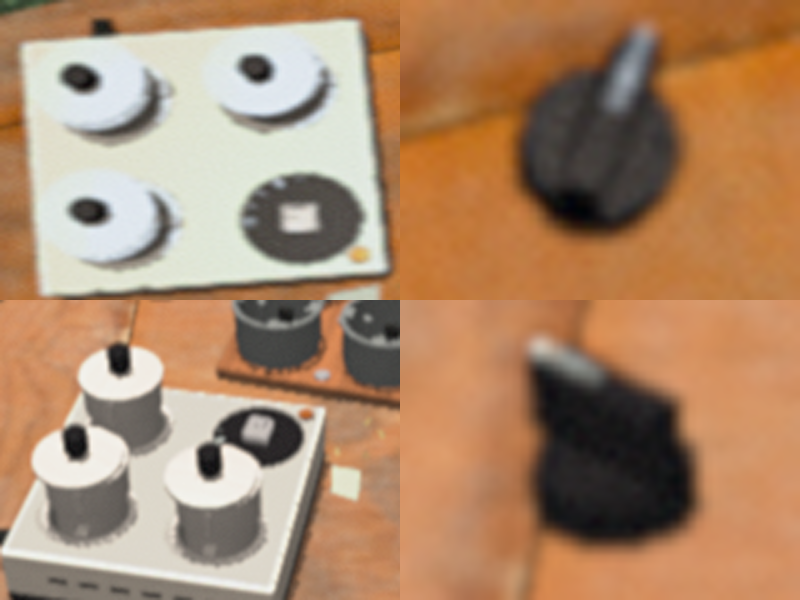

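All three lids sit level on their cups. The knob has not moved: its skirt centre is at about (367.5,182.6) in the top view, and its white line points away and slightly right. The long mark is up-left of the spindle. I'll measure the knob's heading, the dial and the spindle in code.

```bash
python3 -c "
from meas import *
for n,box,zc in (('top',(355,163,385,185),None),('scene',(262,205,284,222),None)):
  d=cam(n);b=d['bgr'].astype(int);x0,y0,x1,y1=box
  g=b.min(2);hs=cv2.cvtColor(d['bgr'],cv2.COLOR_BGR2HSV)
  sub=(hs[y0:y1,x0:x1,1]<70)&(g[y0:y1,x0:x1]>75)
  ys,xs=np.nonzero(sub);wt=g[y0:y1,x0:x1][sub]-60.
  P=np.array([w(d,(x+x0,y+y0),.036) for x,y in zip(xs,ys)]);mu=np.average(P,axis=0,weights=wt)
  C=np.cov((P-mu).T,aweights=wt);v=np.linalg.eigh(C)[1][:,1];v*=np.sign(v[0])
  t=(P-mu)@v
  print(n,len(xs),'mean',mu.round(4),'dir deg',np.degrees(np.arctan2(v[1],v[0])).round(1),'span',t.min().round(4),t.max().round(4),'ends',(mu+v*t.min()).round(4),(mu+v*t.max()).round(4))
c=cam('top');s=cam('scene')
print('skirt top',w(c,(367.5,182.6),.007),'scene bar',w(s,(270.3,210),.036),w(s,(278.2,214.2),.036),'bar rear',w(s,(254+275/8.33-.5,205+100/8.33-.5),.036))
for d,n in((c,'top'),(s,'scene')):
  g=cv2.cvtColor(d['bgr'],cv2.COLOR_BGR2GRAY)
  bx=(248,236,284,270) if n=='top' else (298,272,340,306)
  for b in blobs(d,((g>150)*255).astype(np.uint8),.062,bx,8,300): print(n,'spindle?',b)
"
```

```text
top 38 mean [ 0.6982 -0.0273] dir deg -23.2 span -0.011 0.01 ends [ 0.688 -0.023] [ 0.7073 -0.0312]
scene 23 mean [ 0.7037 -0.0284] dir deg -24.0 span -0.0123 0.0094 ends [ 0.6925 -0.0234] [ 0.7123 -0.0322]
skirt top [ 0.68577797 -0.02262516] scene bar [ 0.71158924 -0.03269161] [ 0.69020556 -0.0225406 ] bar rear [ 0.67089441 -0.01924617]
top spindle? (array([264.7, 252.3]), array([0.5318, 0.1868]), 18.3, 19.2)
scene spindle? (array([318. , 285.9]), array([0.5338, 0.1942]), 18.1, 22.9)
```

```bash
python3 -c "
from meas import *
go(.6885,-.0235,.07,66.5)"
```

```text
shift [-9.63 23.3  14.24] roll 63.5 jaw now 130.0 j6 -0.92 t 43.7
```

Request:
play_rows --motion '[{"translation":[-9.6,23.3,0],"roll":63.5,"fingers":0.1},{"translation":[-9.6,23.3,0],"roll":63.5,"fingers":0.1},{"translation":[-9.6,23.3,0],"roll":63.5,"fingers":0.1},{"translation":[-9.6,23.3,0],"roll":63.5,"fingers":0.1},{"translation":[-9.6,23.3,0],"roll":63.5,"fingers":0.1},{"translation":[-9.6,23.3,0],"roll":63.5,"fingers":0.1},{"translation":[-9.6,23.3,0],"roll":63.5,"fingers":0.1},{"translation":[-9.6,23.3,0],"roll":63.5,"fingers":0.1},{"translation":[-9.6,23.3,0],"roll":63.5,"fingers":0.1},{"translation":[-9.6,23.3,4],"roll":63.5,"fingers":0.1},{"translation":[-9.6,23.3,8],"roll":63.5,"fingers":0.1},{"translation":[-9.6,23.3,12],"roll":63.5,"fingers":0.1},{"translation":[-9.6,23.3,14],"roll":63.5,"fingers":0.1},{"translation":[-9.6,23.3,14],"roll":63.5,"fingers":0.1},{"translation":[-9.6,23.3,14],"roll":63.5,"fingers":0.1},{"translation":[-9.6,23.3,14],"roll":63.5,"fingers":0.1},{"translation":[-9.6,23.3,14],"roll":63.5,"fingers":0.1}]'

```text
clock: 45.1
eef_pos: [0.6905, -0.0241, 0.0759]
tool_rot: [0.837, 0.548, 0.002, 0.002]
ft_force: [0.7, -0.5, 0.3]
grip_width: 0.0385
```

```bash
python3 -c "
from meas import *
go(.6885,-.0235,.009,66.5)"
```

```text
shift [-0.04 -0.24  6.69] roll -0.1 jaw now 66.4 j6 0.38 t 45.1
```

Request:
play_rows --motion '[{"translation":[0,-0.2,2.5],"roll":0,"fingers":0.1},{"translation":[0,-0.2,4.2],"roll":0,"fingers":0.1},{"translation":[0,-0.2,5.2],"roll":0,"fingers":0.1},{"translation":[0,-0.2,6],"roll":0,"fingers":0.1},{"translation":[0,-0.2,6.5],"roll":0,"fingers":0.1},{"translation":[0,-0.2,6.7],"roll":0,"fingers":0.1},{"translation":[0,-0.2,6.7],"roll":0,"fingers":0.1},{"translation":[0,-0.2,6.7],"roll":0,"fingers":0.1}]'

```text
clock: 45.77
eef_pos: [0.6871, -0.0234, 0.0066]
tool_rot: [0.837, 0.547, 0.001, 0.0]
ft_force: [-0.3, 0.7, -0.7]
grip_width: 0.0385
```

Request:
play_rows --motion '[{"translation":[0,0,0],"roll":0,"fingers":1},{"translation":[0,0,0],"roll":0,"fingers":1},{"translation":[0,0,0],"roll":0,"fingers":1},{"translation":[0,0,0],"roll":0,"fingers":1},{"translation":[0,0,0],"roll":0,"fingers":1},{"translation":[0,0,0],"roll":0,"fingers":1}]'

```text
clock: 46.27
eef_pos: [0.6871, -0.0233, 0.0066]
tool_rot: [0.837, 0.547, 0.001, 0.001]
ft_force: [-0.2, 0.7, 6.1]
grip_width: 0.0112
```

The bar is gripped. I'll lift and carry it over the spindle.

Request:
play_rows --motion '[{"translation":[0,0,-1],"roll":0,"fingers":1},{"translation":[0,0,-3],"roll":0,"fingers":1},{"translation":[0,0,-6],"roll":0,"fingers":1},{"translation":[0,0,-9],"roll":0,"fingers":1},{"translation":[0,0,-12],"roll":0,"fingers":1},{"translation":[0,0,-14],"roll":0,"fingers":1},{"translation":[0,0,-14],"roll":0,"fingers":1},{"translation":[0,0,-14],"roll":0,"fingers":1}]'

```text
clock: 46.93
eef_pos: [0.6871, -0.0234, 0.1472]
tool_rot: [0.837, 0.547, 0.001, 0.001]
ft_force: [0.1, -0.7, -0.6]
grip_width: 0.0112
```

```bash
python3 -c "
from meas import *
print(bot.get_obs()['grip_width'],bot.get_obs()['ft_force']);go(.535,.188,.14,66.5)"
```

```text
0.01122146614830652 [ 0.09937015 -0.68035187 -0.61319737]
shift [ 13.27 -22.4    0.68] roll -0.1 jaw now 66.4 j6 0.38 t 46.9
```

Request:
play_rows --motion '[{"translation":[1.7,-2.8,0],"roll":-7,"fingers":1},{"translation":[3.3,-5.6,0],"roll":-14,"fingers":1},{"translation":[5,-8.4,0],"roll":-21,"fingers":1},{"translation":[6.6,-11.2,0],"roll":-28,"fingers":1},{"translation":[8.3,-14,0],"roll":-35,"fingers":1},{"translation":[10,-16.8,0],"roll":-42,"fingers":1},{"translation":[11.6,-19.6,0],"roll":-49,"fingers":1},{"translation":[12.7,-21.5,0],"roll":-56,"fingers":1},{"translation":[13.3,-22.4,0],"roll":-63,"fingers":1},{"translation":[13.3,-22.4,0],"roll":-70,"fingers":1},{"translation":[13.3,-22.4,0],"roll":-77,"fingers":1},{"translation":[13.3,-22.4,0],"roll":-84,"fingers":1},{"translation":[13.3,-22.4,0],"roll":-91,"fingers":1},{"translation":[13.3,-22.4,0],"roll":-98,"fingers":1},{"translation":[13.3,-22.4,0],"roll":-105,"fingers":1},{"translation":[13.3,-22.4,0],"roll":-112,"fingers":1},{"translation":[13.3,-22.4,0],"roll":-118.8,"fingers":1},{"translation":[13.3,-22.4,0],"roll":-118.8,"fingers":1},{"translation":[13.3,-22.4,0],"roll":-118.8,"fingers":1},{"translation":[13.3,-22.4,0],"roll":-118.8,"fingers":1}]'

```text
clock: 48.6
eef_pos: [0.5336, 0.188, 0.1444]
tool_rot: [-0.044, 0.999, -0.0, -0.001]
ft_force: [-0.1, -0.2, -0.3]
grip_width: 0.0115
```

```bash
python3 -c "
from meas import *
o=bot.get_obs();print(o['grip_width'],o['ft_force']);go(.535,.188,.0566,185.2)
s=cam('scene','s16')
e=o['eef_pos'];print('tcp px',pix(s,e),'underside',pix(s,e-[0,0,.0066]),'spindle top',pix(s,[.535,.188,.062]))
g=cv2.cvtColor(s['bgr'],cv2.COLOR_BGR2GRAY)
for th in (40,60):
  for b in blobs(s,((g<th)*255).astype(np.uint8),e[2]-.0066,(280,215,360,290),100,4000): print(b)
"
```

```text
0.011533858400142313 [-0.12546487 -0.19410836 -0.29838738]
shift [-0.16 -0.    8.78] roll -0.2 jaw now -175.0 j6 -1.32 t 48.6
tcp px [317.91261154 243.65746387] underside [318.03035257 247.00816526] spindle top [318.48263101 283.35348205]
(array([324.3, 232.7]), array([0.5357, 0.1485]), 43.7, 111.0)
(array([318.2, 285.2]), array([0.5051, 0.2751]), 25.1, 48.9)
(array([320.2, 229.7]), array([0.5447, 0.1421]), 59.7, 122.3)
```

Request:
play_rows --motion '[{"translation":[-0.2,0,3],"roll":0,"fingers":1},{"translation":[-0.2,0,5],"roll":0,"fingers":1},{"translation":[-0.2,0,6.2],"roll":0,"fingers":1},{"translation":[-0.2,0,6.6],"roll":0,"fingers":1},{"translation":[-0.2,0,6.6],"roll":0,"fingers":1},{"translation":[-0.2,0,6.6],"roll":0,"fingers":1},{"translation":[-0.2,0,6.6],"roll":0,"fingers":1}]'

```text
clock: 49.23
eef_pos: [0.5373, 0.1888, 0.0808]
tool_rot: [-0.045, 0.999, 0.0, 0.001]
ft_force: [0.5, -0.3, -0.1]
grip_width: 0.0114
```

```bash
python3 -c "
from meas import *
o=bot.get_obs();print(o['grip_width'],o['ft_force'],o['eef_pos']);go(.535,.187,.0566,185.2)
s=cam('scene','s17');e=o['eef_pos']
P=lambda p:((pix(s,p)-[278,242])*[6,6]).round(0)
u=e-[0,0,.0066];print('expected skirt bottom centre',P(u),'skirt front/left/right/back',P(u+[0,.021,0]),P(u+[.021,0,0]),P(u-[.021,0,0]),P(u-[0,.021,0]),'spindle top',P([.535,.188,.062]),'foot',P([.535,.188,.049]),'bar front top', P(u+[0,.02,.036]))
cv2.imwrite('pics/d17.png',cv2.resize(s['bgr'][242:322,278:378],(600,480),interpolation=cv2.INTER_CUBIC))"
```

```text
0.011385808422191215 [ 0.46620879 -0.2835787  -0.08740964] [0.53732841 0.18877078 0.0808259 ]
shift [ 0.25 -0.16  2.42] roll -0.0 jaw now -174.8 j6 -1.32 t 49.2
expected skirt bottom centre [233. 214.] skirt front/left/right/back [209. 263.] [160. 201.] [306. 228.] [256. 168.] spindle top [243. 248.] foot [244. 284.] bar front top [205. 157.]
```

View pics/d17.png

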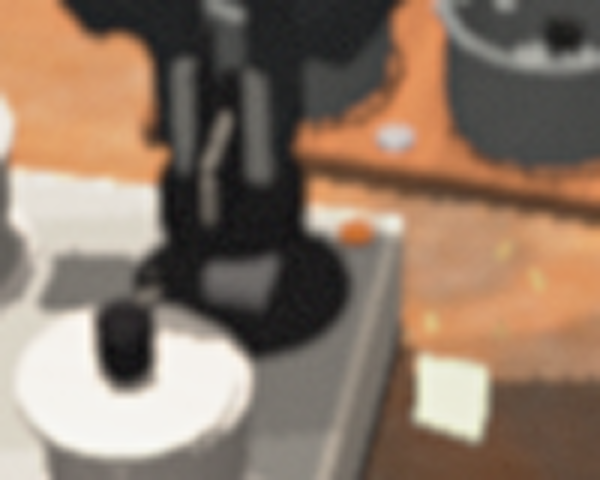

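The knob is held upright with its white line toward the off ring, and the skirt is centred at column 233. The spindle is about 2 mm off in x, which I'll correct while lowering.

Request:
play_rows --motion '[{"translation":[0.25,-0.1,0.3],"roll":0,"fingers":1},{"translation":[0.25,-0.1,0.6],"roll":0,"fingers":1},{"translation":[0.25,-0.1,0.9],"roll":0,"fingers":1},{"translation":[0.25,-0.1,1.1],"roll":0,"fingers":1},{"translation":[0.25,-0.1,1.3],"roll":0,"fingers":1},{"translation":[0.25,-0.1,1.5],"roll":0,"fingers":1},{"translation":[0.25,-0.1,1.5],"roll":0,"fingers":1},{"translation":[0.25,-0.1,1.5],"roll":0,"fingers":1}]'

```text
clock: 49.95
eef_pos: [0.5341, 0.1872, 0.0645]
tool_rot: [-0.045, 0.999, 0.0, 0.0]
ft_force: [-0.5, -0.0, -1.2]
grip_width: 0.0116
```

Request:
play_rows --motion '[{"translation":[0,0,0.2],"roll":0,"fingers":1},{"translation":[0,0,0.4],"roll":0,"fingers":1},{"translation":[0,0,0.6],"roll":0,"fingers":1},{"translation":[0,0,0.7],"roll":0,"fingers":1},{"translation":[0,0,0.8],"roll":0,"fingers":1},{"translation":[0,0,0.8],"roll":0,"fingers":1},{"translation":[0,0,0.8],"roll":0,"fingers":1}]'

```text
clock: 50.53
eef_pos: [0.5348, 0.1879, 0.0569]
tool_rot: [-0.045, 0.999, 0.001, 0.001]
ft_force: [3.4, 3.7, -0.1]
grip_width: 0.0115
```

Request:
play_rows --motion '[{"translation":[0,0,0.1],"roll":0,"fingers":1},{"translation":[0,0,0.2],"roll":0,"fingers":1},{"translation":[0,0,0.2],"roll":0,"fingers":1},{"translation":[0,0,0.3],"roll":0,"fingers":1},{"translation":[0,0,0.3],"roll":0,"fingers":1},{"translation":[0,0,0.3],"roll":0,"fingers":1}]'

```text
clock: 51.03
eef_pos: [0.5349, 0.1879, 0.0553]
tool_rot: [-0.045, 0.999, 0.001, 0.001]
ft_force: [1.1, 3.9, 10.3]
grip_width: 0.0113
```

The knob is bottomed, with its underside at 0.049. I'll back off slightly and turn it clockwise to 75° to take up the play, then back to 69.5°, so spindle and pointer both sit near 1.2 rad.

Request:
play_rows --motion '[{"translation":[0,0,-0.2],"roll":0,"fingers":1},{"translation":[0,0,-0.2],"roll":6,"fingers":1},{"translation":[0,0,-0.2],"roll":12,"fingers":1},{"translation":[0,0,-0.2],"roll":18,"fingers":1},{"translation":[0,0,-0.2],"roll":24,"fingers":1},{"translation":[0,0,-0.2],"roll":30,"fingers":1},{"translation":[0,0,-0.2],"roll":36,"fingers":1},{"translation":[0,0,-0.2],"roll":42,"fingers":1},{"translation":[0,0,-0.2],"roll":48,"fingers":1},{"translation":[0,0,-0.2],"roll":54,"fingers":1},{"translation":[0,0,-0.2],"roll":60,"fingers":1},{"translation":[0,0,-0.2],"roll":65,"fingers":1},{"translation":[0,0,-0.2],"roll":69,"fingers":1},{"translation":[0,0,-0.2],"roll":72,"fingers":1},{"translation":[0,0,-0.2],"roll":74,"fingers":1},{"translation":[0,0,-0.2],"roll":75,"fingers":1},{"translation":[0,0,-0.2],"roll":75,"fingers":1},{"translation":[0,0,-0.2],"roll":75,"fingers":1},{"translation":[0,0,-0.2],"roll":75,"fingers":1}]'

```text
clock: 52.62
eef_pos: [0.5345, 0.1886, 0.0556]
tool_rot: [0.572, 0.82, 0.001, -0.0]
ft_force: [3.9, 7.1, 0.3]
grip_width: 0.0117
```

```bash
python3 -c "
from meas import *
o=bot.get_obs();print(o['grip_width'],o['ft_force'],o['ft_torque']);go(.5349,.1879,.056,116.4)"
```

```text
0.011687548816889428 [3.88972438 7.09044483 0.26677383] [ 1.56272056 -0.79946032  0.12775543]
shift [-0.08  0.01 -0.04] roll -6.2 jaw now 110.2 j6 -0.02 t 52.6
```

Request:
play_rows --motion '[{"translation":[0,0,0],"roll":-2,"fingers":1},{"translation":[0,0,0],"roll":-4,"fingers":1},{"translation":[0,0,0],"roll":-5.5,"fingers":1},{"translation":[0,0,0.2],"roll":-5.5,"fingers":1},{"translation":[0,0,0.2],"roll":-5.5,"fingers":1},{"translation":[0,0,0],"roll":-5.5,"fingers":1},{"translation":[0,0,0],"roll":-5.5,"fingers":1},{"translation":[0,0,0],"roll":-5.5,"fingers":0.2},{"translation":[0,0,0],"roll":-5.5,"fingers":0.2},{"translation":[0,0,0],"roll":-5.5,"fingers":0.2},{"translation":[0,0,0],"roll":-5.5,"fingers":0.2},{"translation":[0,0,0],"roll":-5.5,"fingers":0.2},{"translation":[0,0,-2],"roll":-5.5,"fingers":0.2},{"translation":[0,0,-5],"roll":-5.5,"fingers":0.2},{"translation":[0,0,-9],"roll":-5.5,"fingers":0.2},{"translation":[0,0,-13],"roll":-5.5,"fingers":0.2},{"translation":[0,0,-16],"roll":-5.5,"fingers":0.2}]'

```text
clock: 54.03
eef_pos: [0.5343, 0.1871, 0.2189]
tool_rot: [0.532, 0.847, 0.001, 0.001]
ft_force: [-0.2, 0.4, 0.2]
grip_width: 0.0343
```

```bash
python3 -c "
from meas import *
go(.45,-.10,.22,116)"
```

```text
shift [-22.22 -20.04  -0.14] roll -0.3 jaw now 115.7 j6 -0.11 t 54.0
```

Request:
play_rows --motion '[{"translation":[-22.2,-20,0],"roll":0,"fingers":0.2},{"translation":[-22.2,-20,0],"roll":0,"fingers":0.2},{"translation":[-22.2,-20,0],"roll":0,"fingers":0.2},{"translation":[-22.2,-20,0],"roll":0,"fingers":0.2},{"translation":[-22.2,-20,0],"roll":0,"fingers":0.2},{"translation":[-22.2,-20,0],"roll":0,"fingers":0.2},{"translation":[-22.2,-20,0],"roll":0,"fingers":0.2},{"translation":[-22.2,-20,0],"roll":0,"fingers":0.2},{"translation":[-22.2,-20,0],"roll":0,"fingers":0.2},{"translation":[-22.2,-20,0],"roll":0,"fingers":0.2},{"translation":[-22.2,-20,0],"roll":0,"fingers":0.2}]'

```text
clock: 54.95
eef_pos: [0.4503, -0.0985, 0.2155]
tool_rot: [0.532, 0.847, 0.0, -0.0]
ft_force: [0.3, 0.6, -0.0]
grip_width: 0.034
```

```bash
python3 -c "
from meas import *
for n,box in (('top',(248,228,288,272)),('scene',(296,262,342,300))):
  d=cam(n,n+'18');g=d['bgr'].min(2).astype(int);hs=cv2.cvtColor(d['bgr'],cv2.COLOR_BGR2HSV);x0,y0,x1,y1=box
  m=(((hs[...,1]<70)&(g>80))*255).astype(np.uint8)
  l,k,st,ce=cv2.connectedComponentsWithStats(m[y0:y1,x0:x1])
  for i in range(1,l):
    if not 4<st[i,4]<80: continue
    ys,xs=np.nonzero(k==i);P=np.array([w(d,(x+x0,y+y0),.085) for x,y in zip(xs,ys)]);mu=P.mean(0);v=np.linalg.eigh(np.cov((P-mu).T))[1][:,1];v*=np.sign(v[0])
    t=(P-mu)@v;print(n,'area',st[i,4],'px',(ce[i]+[x0,y0]).round(1),'z85 mean',mu.round(4),'dir',np.degrees(np.arctan2(v[1],v[0])).round(1),'span',(t.max()-t.min()).round(4),'outer end',(mu+v*t.max()).round(4))
  gg=cv2.cvtColor(d['bgr'],cv2.COLOR_BGR2GRAY)
  print('knob underside .049->', [b for b in blobs(d,((gg<70)*255).astype(np.uint8),.049,box,100,2000)])
"
```

```text
knob underside .049-> [(array([265.2, 252. ]), array([0.5337, 0.1876]), 44.5, 45.9)]
knob underside .049-> [(array([319.4, 283.7]), array([0.5381, 0.1742]), 54.2, 78.6)]
```

```bash
python3 -c "
import cv2,numpy as np
g=cv2.cvtColor(cv2.imread('pics/top18.png'),cv2.COLOR_BGR2GRAY)
print(g[234:270:1,248:284:1])
" | tr -d '[]' | head -60; python3 -c "
import cv2,numpy as np
np.set_printoptions(linewidth=250,threshold=10000)
g=cv2.cvtColor(cv2.imread('pics/top18.png'),cv2.COLOR_BGR2GRAY);print(g[234:270,248:284])
g=cv2.cvtColor(cv2.imread('pics/scene18.png'),cv2.COLOR_BGR2GRAY);print(g[264:300,296:342])"
```

```text
225 228 227 ... 229 225 185
 227 227 226 ... 230 224 184
 224 226 226 ... 228 223 187
 ...
 226 226 226 ... 206 220 228
 226 226 228 ... 225 228 230
 227 226 228 ... 227 227 227
[[225 228 227 226 227 228 226 226 226 226 227 227 228 227 229 227 227 230 227 228 228 227 227 227 227 229 229 228 228 226 228 228 226 229 225 185]
 [227 227 226 226 226 226 228 228 228 227 227 229 228 228 231 228 227 228 230 228 228 228 229 229 227 228 228 227 228 227 227 228 227 230 224 184]
 [224 226 226 226 227 227 227 227 226 227 227 229 230 229 228 224 221 222 222 222 223 224 228 229 228 228 229 228 228 228 228 229 227 228 223 187]
 [225 227 226 226 228 227 227 229 226 228 229 222 219 212 205 193 179 181 184 180 180 195 213 225 228 228 228 230 228 226 229 229 228 229 225 185]
 [227 226 225 227 229 226 228 228 228 226 218 190 168 154 141 127 123 121 121 118 119 138 168 192 207 221 225 229 228 229 228 226 228 229 222 179]
 [226 226 228 227 227 227 229 228 223 210 183 138 103  89  85  89 100  94  81  78  77  86 107 128 147 176 211 224 227 229 229 227 227 229 218 174]
 [227 227 228 227 228 229 223 207 185 17
[... 10403 characters left out ...]
7 237 238 236 231 217 189 148 100  55  29  18  19  26  29  24  30  33  36  35  38  35  37  38  54  91 142 185 210 218 223 234 229 173 117]
 [ 34  41  40  39  35  27  49 131 215 236 237 235 237 236 237 237 237 232 213 169 112  61  33  25  29  32  30  35  35  37  36  36  38  44  63 103 147 186 211 217 219 224 232 219 156 110]
 [ 31  33  39  33  33  22  43 123 204 236 238 237 236 236 236 237 237 237 236 221 173 114  61  36  35  38  33  37  37  39  39  41  56  85 122 158 191 212 217 217 219 224 222 190 136 107]
 [ 24  29  28  28  23  20  42 115 199 236 238 236 236 236 236 236 237 237 238 236 223 173 109  57  35  37  40  39  40  56  69  81 114 148 179 202 212 218 216 215 221 229 220 169 120 106]]
```

The white line's ridge runs from (258.9,242) to (261.5,248), a heading of about 23.5–25.7°. The target is 26.4°, so the pointer is within 0.05 rad of the long mark. One last check that the lids and bystanders haven't changed, then I'll hand in.

```bash
python3 -c "
import cv2,numpy as np
r=lambda f:cv2.imread('pics/'+f).astype(int)
s0,s14,s18=r('scene0.png'),r('s14.png'),r('scene18.png')
for n,a,b,(x0,y0,x1,y1) in (('tin',s0,s18,(250,145,285,190)),('bottle',s0,s18,(432,165,456,222)),('lids scene',s14,s18,(225,250,292,340)),('lid near',s14,s18,(280,310,325,340))):
  d=np.abs(a-b)[y0:y1,x0:x1].mean(2);print(n,'mean diff',d.mean().round(1),'frac>40',(d>40).mean().round(3))
from workcell import bot
print(bot.get_obs()['clock']);bot.job_done()"
```

```text
tin mean diff 3.1 frac>40 0.0
bottle mean diff 3.6 frac>40 0.0
lids scene mean diff 0.9 frac>40 0.0
lid near mean diff 0.9 frac>40 0.0
55.05
the job is handed in; nothing more can be done
```

The job is done and handed in at about 55 s, with no verdict reported. All three cups are in the warmer and covered, and the knob is on the spindle and turned to the long mark.

- **Cups:** I twisted each one about 54° free, drew it up and lowered it into a well. All three touched down at the expected seated height and looked upright in the images.
- **Lids:** All three sit level on the cups, again at the expected height. One lid had been knocked about 4 cm aside, so I measured its position again before picking it up.
- **Knob:** I pushed it down until it bottomed, with its underside at about 49 mm. I turned it clockwise slightly past the mark to take up the play, then eased it back and let go.
- **Last check:** The pointer's heading is 25.7° from the tool and about 23.5° from the top image, against a target of 26.4°. That makes it about 1.21 to 1.25 rad. The spindle itself I could only estimate, at about 1.19 rad.
- **Bystanders:** The final images show the lids, tin and glue bottle unmoved.

**What disagreed:**
- The first grasp closed above a cup because the fingertips appeared about 24 mm higher than the description says. I corrected for that afterwards.
- The two cameras differed by about 3 mm, so I used their average.
- My colour-mask check of the pointer found nothing, so I read the angle from pixel values instead.

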